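# Hang the mallets in the ring rack

### The arm

A 6-joint arm with a two-finger parallel gripper is mounted at the origin on a cart in front of the work surface, level with it; the furniture and walls round the work are solid. World frame = base frame: x ahead of the robot, y to its left, z up, the work surface at z = 0. Lengths are in m, angles in rad, forces in N, time in s.
With the tool pointing down it reaches from about 0.275 to 0.85 m from the base axis. Payload 19 kg.
Tool frame: the origin (TCP) lies between the finger pads; the fingertips stand 17 mm ahead of it and the grasp point (between the pads) lies 2 mm behind it; z points along the fingers, y is the line along which they close (so a half turn about z gives the same grasp; the last joint's range is limited). The gripper opens to 85 mm and grips with 20 to 120 N. Pads are 22 mm wide; open, the fingers measure 114 mm over their backs; the gripper's body (76 mm by 85 mm) begins 54 mm behind the grasp point. The pads swing forward as they close: fully open they stand 13 mm farther back than shut.
Start: joints at [-1.435, 0.15, 1.437, -0, 1.554, -0.134], TCP at [0.153, -0.554, 0.248] pointing down, gripper open.
Joint ranges: [-2.8, 2.8], [-0.68, 2.1], [0.12, 2.68], [-1.39, 4.53], [0.16, 2.79], [-2.81, 2.81]. Speed limits (rad/s): [1.89, 1.89, 2.22, 3.01, 3.01, 3.01].

### API

Orientations are given as [roll, pitch, yaw] about the fixed x, y, z axes, in that order (R = Rz(yaw) Ry(pitch) Rx(roll)).
In Python, from rig import manip gives the robot as it stands. The module is installed in compiled form; this text tells all that it offers.
- The arm moves only by the tool carry_out, never from a script. Its argument "deltas" is a list of rows, each an object of numbers: "x", "y", "z": the shift along the tool's x, y, z in cm; "rx", "ry", "rz": the turn, a rotation vector about the tool's x, y, z in rad. In form: [{"x": .., "y": .., "z": .., "rx": .., "ry": .., "rz": ..}, ...]. A call has 1 to 5 rows; each row shifts and turns the commanded pose from where the row before left it, along the tool's axes as they then stand; what a row does not reach is not made up. A row lasts 1/12 s, in which the tool goes at most 41.7 mm and 7.16 degrees, less where a joint would pass 70% of its speed; a pose out of reach is approached as far as the arm can. A call with a gripper value outside its range is refused whole. "hand" is the closure, from -1 (fully open) to 1 (shut), set as the call begins (left out, the last holds). The fingers move at their own pace and stop on an object; the grip force is fixed at half the most. Time passes only in rows, so rows that do not move let the fingers close. It gives the time, the measured TCP pose, the force, the opening and the grip force at its end, in the units of the state.
- manip.state(): the state, without advancing time (a new reading comes with each control period).
- manip.capture(name): name is "scene" or "side" or "wrist"; returns a dict with "pixels" (400x640x3 uint8, red, green, blue), "depth" (400x640 float32, m along the optical axis (not along the pixel's ray), 0 where there is no reading), "camera_matrix" (3x3 intrinsics, pixels), "R" (3x3) and "t" (3): a world point X has camera coordinates R X + t. Camera axes: x right, y down, z forward; pixel columns grow to the right and rows downward; lengths in m; the calibration is good to about 2 mm. A picture is of the moment at which its call begins.
- manip.job_done(): hands the job in; it is judged then, once.
Trained networks look in the newest picture that a camera, given by its name, has taken for a name from the list of things; names that differ only in an ending like _2 or _b are one class to them, and where a whole thing is asked for, a point or a joint stands for the part that bears it (a point fixed in the world has none). Each returns a list of dicts, best first, with "confidence" (0 to 1); they miss things now and then, are a little off and sometimes report something else, mostly with a low value. They report only what shows in the picture. A call takes as long as a camera call.
- manip.spot_in(camera, name): "location" ([x, y, z] in m, in the coordinates of the camera as it stood for that picture, good to about 4 mm: the middle of the surface that is visible of it).
- manip.tip_of(camera, name): "location" ([x, y, z] in m, in the coordinates of the camera as it stood for that picture, good to about 4 mm: a listed point, or the origin of a listed thing).
The state is a dict: "t": time; "qpos": joint angles; "qvel": joint speeds; "effort": joint torques, N m; "eef_pos": TCP position; "tcp_rot": TCP orientation; "force": force on the tool from outside, world axes, zero at the start; "torque": the same for the moment, N m; "gripper_width": opening from 0.0 (shut) to 1.0 (fully open); "grip_force": force on a finger pad.
Only numpy, scipy, OpenCV 4.12 (cv2) and the standard library are available. Lean on these libraries where they do the work, as an engineer would, in place of code of your own. Each camera call takes 0.05 s, during which the arm holds its last target. There are 200 camera calls.

### The job

Put away the small rubber mallets lying on the bench: hang every one of them in the ring rack, handle down through a ring with its head resting on top, one mallet to a ring, any ring. They lie flat, so swing each handle down first, for instance by pushing it against the bare rail at the end of the rack while you hold the mallet by its head. Leave the glaze jar behind the rack where it stands.

Things in the scene. Friction and masses are not known exactly. Their poses are not given: they have to be found in the camera images.
- mallet1: small mallet, shortest of four: black rubber barrel head 38 mm across, 58 mm long over its flat ends (edges rounded 5 mm); round beech handle 20 mm thick, ending 92 mm from the head's centre; 0.16 kg. Origin: head centre. x: along the handle towards the head (up when hung); y: along the head. Starts lying, head on its round side, handle end on the table. May be absent.
- mallet2: small mallet, second shortest of four: black rubber barrel head 40 mm across, 60 mm long over its flat ends (edges rounded 5 mm); round beech handle 20 mm thick, ending 96 mm from the head's centre; 0.16 kg. Origin: head centre. x: along the handle towards the head (up when hung); y: along the head. Starts lying, head on its round side, handle end on the table. May be absent.
- mallet3: small mallet, second longest of four: black rubber barrel head 42 mm across, 62 mm long over its flat ends (edges rounded 5 mm); round beech handle 20 mm thick, ending 100 mm from the head's centre; 0.16 kg. Origin: head centre. x: along the handle towards the head (up when hung); y: along the head. Starts lying, head on its round side, handle end on the table. May be absent.
- mallet4: small mallet, longest of four: black rubber barrel head 44 mm across, 64 mm long over its flat ends (edges rounded 5 mm); round beech handle 20 mm thick, ending 104 mm from the head's centre; 0.16 kg. Origin: head centre. x: along the handle towards the head (up when hung); y: along the head. Starts lying, head on its round side, handle end on the table. May be absent.
- tool_rack: fixed rack: wooden base board 44 x 440 mm, 16 mm thick; dark steel beam (top 128 mm above the table) with four steel rings on arms in front of it, and a bare steel rail at its left end. Origin: on the table under the beam's middle; x away from the robot, y along the row towards the rail, z up. Nothing on it is higher than 146 mm.
- ring1 (a point): first (next to the rail) ring of the rack: point on its axis level with its top face, 135 mm above the table; hole 38 mm, outside 47 mm, 14 mm deep, open below; rings 90 mm apart. Any mallet fits: the handle passes, the head lies across the ring and catches. Axes as the rack's.
- ring2 (a point): second ring of the rack: point on its axis level with its top face, 135 mm above the table; hole 38 mm, outside 47 mm, 14 mm deep, open below; rings 90 mm apart. Any mallet fits: the handle passes, the head lies across the ring and catches. Axes as the rack's.
- ring3 (a point): third ring of the rack: point on its axis level with its top face, 135 mm above the table; hole 38 mm, outside 47 mm, 14 mm deep, open below; rings 90 mm apart. Any mallet fits: the handle passes, the head lies across the ring and catches. Axes as the rack's.
- ring4 (a point): fourth (farthest from the rail) ring of the rack: point on its axis level with its top face, 135 mm above the table; hole 38 mm, outside 47 mm, 14 mm deep, open below; rings 90 mm apart. Any mallet fits: the handle passes, the head lies across the ring and catches. Axes as the rack's.
- rail (a point): turning rail: fixed level round bar 12 mm thick, 140 mm above the table, along the rack's x; this point is on its axis, 35 mm from its free end (towards the robot), 40 mm from its post, 100 mm from the nearest ring. Free below and beside. A mallet gripped by its head's two ends keeps its angle by friction; its handle pushed against this bar turns it about the head's length.
- glaze_jar: bystander: glaze jar with a screw lid, 52 mm in diameter, 66 mm high, standing behind the left half of the rack; origin: centre of its underside

How it is judged:
By the outcome, as a careful person would: the job done as asked, in the order asked, and still so for the second after the job is handed in, with the robot touching nothing.
Of mallet1, mallet2, mallet3, mallet4 only 3 to 4 are there at a start; the rules pass over those that are not, and their reading is None.
At some moment in a run one of mallet1, mallet2, mallet3, mallet4 may be knocked a few centimetres aside while the robot is not near it.
Once in a run the grip may slacken for a moment while it holds something.
It also fails if it takes over 210 s, if anything falls off the work surface, if the arm or the gripper's body presses on something with over 40 N, if the wrist force passes 120 N, or if a joint passes its speed limit or range.

## Working session

There is one attempt and no reset: what is moved stays moved. The work goes in short steps, Python scripts to look and compute and a tool call to move; the robot and the scene stay as the last step left them, time stands still between calls to the robot, and variables do not carry over. Pictures are saved under pics/ and viewed, at most 14 in all, crops included, and the job is handed in when it is done.

Besides the shell and the picture viewer there is one more tool, called after ">>>" as name(argument=value, ...), one argument or row to a line, values as JSON. carry_out: Moves the arm, as the interface text tells. Its arguments: {"type":"object","properties":{"deltas":{"type":"array"},"hand":{"type":"number"}},"required":["deltas"]}

```bash
mkdir -p pics; cat > h.py <<'E'
import numpy as np, cv2
from rig import manip
def look(cam,name=None):
    c=manip.capture(cam)
    if name: cv2.imwrite('pics/%s.png'%name,c['pixels'][:,:,::-1])
    return c
def world(c,p): return c['R'].T@(np.array(p)-c['t'])
def pix(c,X):
    q=c['camera_matrix']@(c['R']@np.array(X)+c['t']); return q[:2]/q[2]
def cloud(c):
    d=c['depth'];K=c['camera_matrix'];v,u=np.mgrid[:400,:640]
    P=np.stack([(u-K[0,2])/K[0,0]*d,(v-K[1,2])/K[1,1]*d,d],-1)
    return (P-c['t'])@c['R']
def find(c,cam,n,f='tip_of'):
    for r in getattr(manip,f)(cam,n)[:5]:
        X=world(c,r['location']);print(cam,f,n,round(r['confidence'],2),X.round(3),pix(c,X).round())
E
python3 - <<'E'
from h import *
np.set_printoptions(suppress=True)
for cam in('scene','side'):
    c=look(cam,cam+'0')
    print(cam,(-c['R'].T@c['t']).round(3))
    for n in ['mallet1','mallet2','mallet3','mallet4','ring1','ring2','ring3','ring4','rail','glaze_jar','tool_rack']: find(c,cam,n)
print(manip.state())
E
```

```text
scene [-0.068  0.587  0.699]
scene tip_of mallet1 0.84 [0.481 0.219 0.017] [250. 328.]
scene tip_of mallet1 0.74 [0.474 0.011 0.018] [333. 274.]
scene tip_of mallet1 0.59 [ 0.706  0.112 -0.003] [224. 255.]
scene tip_of mallet1 0.41 [ 0.465 -0.288  0.022] [423. 215.]
scene tip_of mallet2 0.84 [0.481 0.219 0.017] [250. 328.]
scene tip_of mallet2 0.74 [0.474 0.011 0.018] [333. 274.]
scene tip_of mallet2 0.59 [ 0.706  0.112 -0.003] [224. 255.]
scene tip_of mallet2 0.41 [ 0.465 -0.288  0.022] [423. 215.]
scene tip_of mallet3 0.84 [0.481 0.219 0.017] [250. 328.]
scene tip_of mallet3 0.74 [0.474 0.011 0.018] [333. 274.]
scene tip_of mallet3 0.59 [ 0.706  0.112 -0.003] [224. 255.]
scene tip_of mallet3 0.41 [ 0.465 -0.288  0.022] [423. 215.]
scene tip_of mallet4 0.84 [0.481 0.219 0.017] [250. 328.]
scene tip_of mallet4 0.74 [0.474 0.011 0.018] [333. 274.]
scene tip_of mallet4 0.59 [ 0.706  0.112 -0.003] [224. 255.]
scene tip_of mallet4 0.41 [ 0.465 -0.288  0.022] [423. 215.]
scene tip_of ring1 0.93 [ 0.575 -0.088  0.128] [330. 191.]
scene tip_of ring1 0.89 [0.574 0.005 0.134] [299. 207.]
scen
[... 3030 characters left out ...]
  0.114 -0.   ] [348. 198.]
side tip_of tool_rack 0.82 [ 0.618 -0.046  0.   ] [329. 230.]
{'t': 1.2, 'qpos': array([-1.43501404,  0.15049799,  1.43735499, -0.00001659,  1.55380088,
       -0.13401374]), 'qvel': array([ 0.00036789, -0.00160521,  0.00124195, -0.00091788, -0.00015994,
        0.00061795]), 'effort': array([  0.00039823, -71.28121376, -57.10466266,  -0.00026405,
         0.00142163,   0.00001564]), 'eef_pos': array([ 0.15322422, -0.55419589,  0.24829013]), 'tcp_rot': array([-3.14152979,  0.00000827,  0.26979632]), 'force': array([ 0.64891269, -0.23725319,  0.5781671 ]), 'torque': array([0.01336466, 0.01175331, 0.00298374]), 'grip_force': 0.0, 'gripper_width': 1.0005231634039267}
```

View pics/scene0.png

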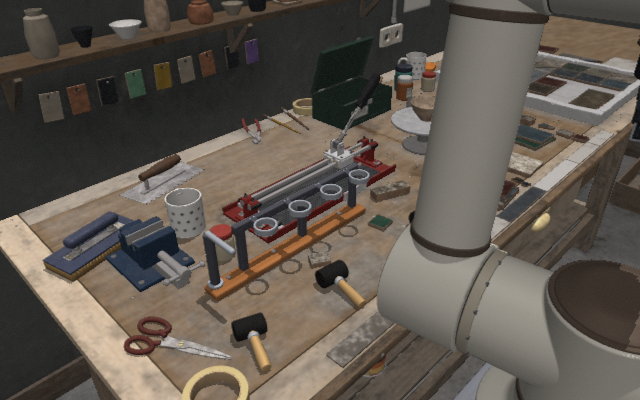

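View pics/side0.png

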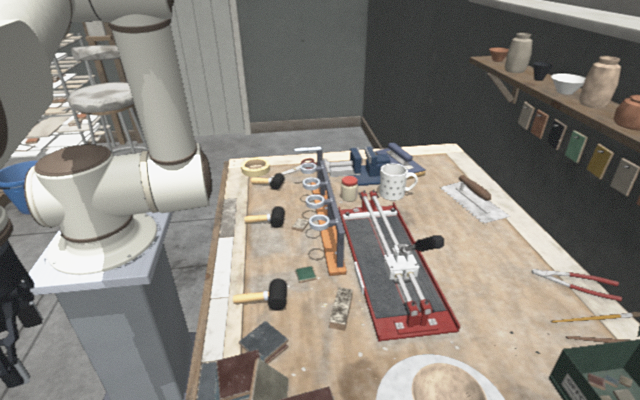

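Scene picture: two mallets, with heads at (250,328) and (333,274). Rings are at about (265,225), (299,207), (330,191) and (359,175), and the rail at (219,242). The side picture also shows a third mallet at (278,294). All handles point towards the robot. Next I'll measure from the depth data.

```bash
cat >> h.py <<'E'
def mallets(cams=('scene','side'),guess=((.483,.22),(.472,.014),(.466,-.284))):
    cs=[look(k) for k in cams]
    for g in guess:
        for k,c in zip(cams,cs):
            W=cloud(c);ok=(c['depth']>0)&(np.hypot(W[...,0]-g[0],W[...,1]-g[1])<.13)&(W[...,2]>.007)&(W[...,2]<.06)
            p=W[ok];col=c['pixels'][ok].astype(int)
            near=np.hypot(p[:,0]-g[0],p[:,1]-g[1])<.05
            dk=(col.max(1)<75)&near
            be=(col[:,0]-col[:,2]>40)&(col.max(1)>110)
            if dk.sum()<20 or be.sum()<20: print(k,g,'few',dk.sum(),be.sum());continue
            h=p[dk];q=p[be]
            r=cv2.minAreaRect(h[h[:,2]>.015][:,:2].astype(np.float32)*1000)
            hm=np.array(r[0])/1000; v=hm-np.median(q[:,:2],0)
            l=cv2.fitLine(q[:,:2].astype(np.float32),cv2.DIST_HUBER,0,.01,.01).ravel()[:2]; l*=np.sign(l@v)
            print(k,'head rect',np.round(hm,4),np.round(r[1],0),round(r[2],0),'top',np.percentile(h[:,2],97).round(4),'handle med',np.median(q[:,:2],0).round(4),'dir',np.degrees(np.arctan2(l[1],l[0])).round(1),np.degrees(np.arctan2(v[1],v[0])).round(1))
    return cs
def rings():
    for k in('scene','side'):
        c=look(k);W=cloud(c)
        for y in(.094,.004,-.086,-.176):
            ok=(c['depth']>0)&(np.hypot(W[...,0]-.575,W[...,1]-y)<.032)&(abs(W[...,2]-.135)<.004)
            p=W[ok]
            if len(p)<15: print(k,y,'few');continue
            from scipy.optimize import least_squares
            s=least_squares(lambda a:np.hypot(p[:,0]-a[0],p[:,1]-a[1])-.02125,[.575,y],loss='soft_l1',f_scale=.002).x
            print(k,len(p),s.round(4),p[:,2].mean().round(4))
        ok=(c['depth']>0)&(abs(W[...,0]-.575)<.04)&(abs(W[...,1]-.194)<.015)&(W[...,2]>.138)&(W[...,2]<.155)
        p=W[ok];print(k,'rail',len(p),p.min(0).round(3),p.max(0).round(3),np.median(p,0).round(3))
E
python3 -c "
from h import *
mallets();rings()"
```

```text
scene head rect [0.4783 0.2212] [58. 32.] 70.0 top 0.0387 handle med [0.435  0.2536] dir -31.3 -36.9
side head rect [0.4862 0.2083] [47. 34.] 57.0 top 0.039 handle med [0.4269 0.2943] dir -87.5 -55.4
scene head rect [0.4741 0.0142] [62. 39.] 80.0 top 0.0408 handle med [0.4267 0.0238] dir -4.2 -11.5
side head rect [0.4781 0.0067] [56. 35.] 75.0 top 0.0408 handle med [0.4186 0.0174] dir -1.1 -10.2
scene (0.466, -0.284) few 42 0
side head rect [ 0.4635 -0.2896] [58. 37.] 86.0 top 0.0425 handle med [ 0.3993 -0.2849] dir -4.5 -4.2
scene 153 [0.5753 0.0936] 0.1341
scene 134 [0.5741 0.0038] 0.1341
scene 128 [ 0.5729 -0.086 ] 0.1341
scene 119 [ 0.5724 -0.176 ] 0.1339
scene rail 198 [0.543 0.187 0.138] [0.614 0.2   0.148] [0.576 0.196 0.144]
side 62 [0.5776 0.0921] 0.1338
side 75 [0.5763 0.002 ] 0.1339
side 87 [ 0.5755 -0.0878] 0.134
side 105 [ 0.5743 -0.1778] 0.1341
side rail 74 [0.544 0.184 0.139] [0.613 0.198 0.148] [0.58  0.19  0.143]
```

>>> carry_out(
  deltas=[
    {"z": -1, "rz": 0.09},
    {"z": -1, "rz": 0.09},
    {"z": -1, "rz": 0.09},
    {"z": 0},
    {"z": 0},
  ],
  hand=-1,
)

```text
$.deltas[0]: bad value
```

```bash
cat >> h.py <<'E'
def go(x,y,z,yaw):
    s=manip.state();p=s['eef_pos'];r,_,a=s['tcp_rot'];c,sn=np.cos(a),np.sin(a)
    d=(np.array([x,y,z])-p)*100
    n=int(np.ceil(np.linalg.norm(d)/4.0-1e-6)) or 1;w=(yaw-a+np.pi)%(2*np.pi)-np.pi
    print('t%.1f yaw %.3f tool total cm x%.2f y%.2f z%.2f in %d rows; then rz %.3f (%d rows)'%(s['t'],a,c*d[0]+sn*d[1],sn*d[0]-c*d[1],-d[2],n,-w,np.ceil(abs(w)/.12)))
E
python3 -c "
from h import *
go(.465,-.287,.22,-.07)"
```

```text
t1.4 yaw 0.270 tool total cm x37.17 y-17.44 z2.83 in 11 rows; then rz 0.340 (3 rows)
```

>>> carry_out(
  deltas=[
    {"x": 0, "y": 0, "z": 0.5, "rx": 0, "ry": 0, "rz": 0.11},
  ],
  hand=-1,
)

```text
t: 1.48
eef_pos: [0.1533, -0.5545, 0.244]
tcp_rot: [3.14, 0.0, 0.162]
force: [0.3, 0.3, 1.3]
gripper_width: 0.995
grip_force: 0.0
```

>>> carry_out(
  deltas=[
    {"x": 3.2, "y": -1.95, "z": 0.2, "rx": 0, "ry": 0, "rz": 0},
    {"x": 3.2, "y": -1.95, "z": 0.2, "rx": 0, "ry": 0, "rz": 0},
    {"x": 3.2, "y": -1.95, "z": 0.2, "rx": 0, "ry": 0, "rz": 0},
    {"x": 3.2, "y": -1.95, "z": 0.2, "rx": 0, "ry": 0, "rz": 0},
    {"x": 3.2, "y": -1.95, "z": 0.2, "rx": 0, "ry": 0, "rz": 0},
  ],
)

```text
t: 1.9
eef_pos: [0.2967, -0.4311, 0.2333]
tcp_rot: [3.141, -0.0, 0.159]
force: [0.6, -0.7, -0.2]
gripper_width: 0.998
grip_force: 0.0
```

>>> carry_out(
  deltas=[
    {"x": 3.2, "y": -1.95, "z": 0.2, "rx": 0, "ry": 0, "rz": 0},
    {"x": 3.2, "y": -1.95, "z": 0.2, "rx": 0, "ry": 0, "rz": 0},
    {"x": 3.2, "y": -1.95, "z": 0.2, "rx": 0, "ry": 0, "rz": 0},
    {"x": 3.2, "y": -1.95, "z": 0.2, "rx": 0, "ry": 0, "rz": 0},
    {"x": 3.2, "y": -1.95, "z": 0.2, "rx": 0, "ry": 0, "rz": 0},
  ],
)

```text
t: 2.32
eef_pos: [0.4393, -0.3092, 0.2234]
tcp_rot: [3.141, -0.0, 0.16]
force: [0.6, -1.2, -0.2]
gripper_width: 1.0
grip_force: 0.0
```

>>> carry_out(
  deltas=[
    {"x": 3.2, "y": -1.95, "z": 0.2, "rx": 0, "ry": 0, "rz": 0},
    {"x": 0, "y": 0, "z": 0, "rx": 0, "ry": 0, "rz": 0.115},
    {"x": 0, "y": 0, "z": 0, "rx": 0, "ry": 0, "rz": 0.115},
    {"x": 0, "y": 0, "z": 0, "rx": 0, "ry": 0, "rz": 0},
    {"x": 0, "y": 0, "z": 0, "rx": 0, "ry": 0, "rz": 0},
  ],
)

```text
t: 2.73
eef_pos: [0.4666, -0.2864, 0.2213]
tcp_rot: [-3.142, 0.0, -0.067]
force: [-0.5, -0.3, -0.0]
gripper_width: 1.0
grip_force: 0.0
```

```bash
cat >> h.py <<'E'
def wrist(name=None):
    c=look('wrist',name);W=cloud(c);col=c['pixels'].astype(int);ok=(c['depth']>0)&(W[...,2]>.006)&(W[...,2]<.06)
    for r in manip.tip_of('wrist','mallet1')[:3]:
        g=world(c,r['location']);print('net',round(r['confidence'],2),g.round(3))
        n=np.hypot(W[...,0]-g[0],W[...,1]-g[1])
        h=W[ok&(n<.055)&(col.max(2)<75)&(W[...,2]>.012)]
        b=W[ok&(n<.13)&(col[...,0]-col[...,2]>40)&(W[...,2]>.008)&(W[...,2]<.035)]
        if len(h)<30 or len(b)<30: print('few',len(h),len(b));continue
        R=cv2.minAreaRect(h[:,:2].astype(np.float32)*1000)
        print(' head',np.round(np.array(R[0])/1000,4),np.round(R[1],0),round(R[2],1),'top',np.percentile(h[:,2],97).round(4))
        l=cv2.fitLine(b[:,:2].astype(np.float32),cv2.DIST_HUBER,0,.01,.01).ravel();v=g[:2]-np.median(b[:,:2],0);l[:2]*=np.sign(l[:2]@v)
        print(' handle',len(b),np.median(b,0).round(4),'dir rad',np.arctan2(l[1],l[0]).round(3),'line offset to head mm',(1000*np.cross(l[:2],np.array(R[0])/1000-l[2:])).round(1))
E
python3 -W ignore -c "
from h import *
wrist('w1');go(.465,-.287,.025,-.07)"
```

```text
net 0.78 [0.482 0.01  0.021]
 head [ 0.4631 -0.0037] [68. 32.] 1.2 top 0.0404
 handle 1675 [0.4292 0.015  0.0193] dir rad -0.276 line offset to head mm -7.9
net 0.78 [ 0.466 -0.285  0.021]
 head [ 0.4657 -0.2861] [61. 41.] 84.6 top 0.0428
 handle 1153 [ 0.4022 -0.2806  0.0218] dir rad -0.096 line offset to head mm 0.5
t2.8 yaw -0.067 tool total cm x-0.14 y0.04 z19.64 in 5 rows; then rz 0.003 (1 rows)
```

>>> carry_out(
  deltas=[
    {"x": -0.1, "y": 0, "z": 4, "rx": 0, "ry": 0, "rz": 0.028},
    {"x": 0, "y": 0, "z": 4, "rx": 0, "ry": 0, "rz": 0},
    {"x": 0, "y": 0, "z": 4, "rx": 0, "ry": 0, "rz": 0},
    {"x": 0, "y": 0, "z": 4, "rx": 0, "ry": 0, "rz": 0},
    {"x": 0, "y": 0, "z": 2, "rx": 0, "ry": 0, "rz": 0},
  ],
)

```text
t: 3.25
eef_pos: [0.4637, -0.2855, 0.037]
tcp_rot: [-3.139, 0.004, -0.096]
force: [-0.8, -0.9, -0.4]
gripper_width: 0.997
grip_force: 0.0
```

>>> carry_out(
  deltas=[
    {"x": 0, "y": 0, "z": 1, "rx": 0, "ry": 0, "rz": 0},
    {"x": 0, "y": 0, "z": 0.8, "rx": 0, "ry": 0, "rz": 0},
    {"x": 0, "y": 0, "z": 0, "rx": 0, "ry": 0, "rz": 0},
  ],
)

```text
t: 3.5
eef_pos: [0.4655, -0.2865, 0.0229]
tcp_rot: [-3.141, 0.0, -0.098]
force: [0.2, 0.1, -1.2]
gripper_width: 0.999
grip_force: 0.0
```

>>> carry_out(
  deltas=[
    {"x": 0, "y": 0, "z": 0, "rx": 0, "ry": 0, "rz": 0},
    {"x": 0, "y": 0, "z": 0, "rx": 0, "ry": 0, "rz": 0},
    {"x": 0, "y": 0, "z": 0, "rx": 0, "ry": 0, "rz": 0},
    {"x": 0, "y": 0, "z": 0, "rx": 0, "ry": 0, "rz": 0},
    {"x": 0, "y": 0, "z": 0, "rx": 0, "ry": 0, "rz": 0},
  ],
  hand=1,
)

```text
t: 3.92
eef_pos: [0.4663, -0.2871, 0.0252]
tcp_rot: [3.14, -0.002, -0.098]
force: [-2.0, -1.1, 7.2]
gripper_width: 0.714
grip_force: 63.6
```

>>> carry_out(
  deltas=[
    {"x": 0, "y": 0, "z": 0, "rx": 0, "ry": 0, "rz": 0},
    {"x": 0, "y": 0, "z": 0, "rx": 0, "ry": 0, "rz": 0},
    {"x": 0, "y": 0, "z": -3, "rx": 0, "ry": 0, "rz": 0},
    {"x": 0, "y": 0, "z": -4, "rx": 0, "ry": 0, "rz": 0},
  ],
)

```text
t: 4.25
eef_pos: [0.4645, -0.2854, 0.0926]
tcp_rot: [-3.139, 0.004, -0.098]
force: [0.9, -0.7, -2.5]
gripper_width: 0.712
grip_force: 67.0
```

```bash
python3 -W ignore -c "
from h import *
look('side','s1');look('wrist','w2');go(.43,-.18,.2,1.583)"
```

```text
t4.3 yaw -0.098 tool total cm x-4.83 y-10.39 z-9.99 in 4 rows; then rz -1.681 (15 rows)
```

View pics/w2.png

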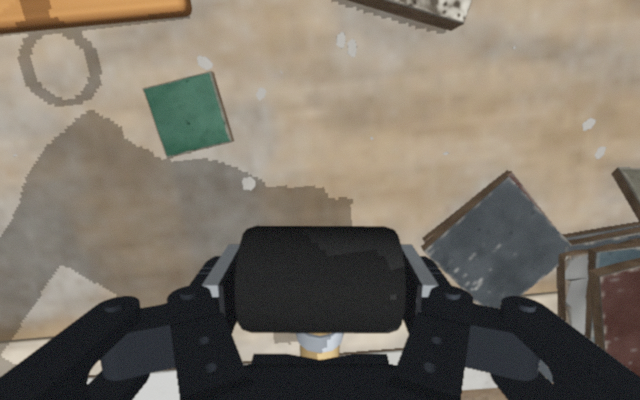

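The head is held centred between the pads (320,280), with the handle towards the bottom of the picture. Now I'll turn 96° and carry it to the front of the rail.

>>> carry_out(
  deltas=[
    {"x": 0, "y": 0, "z": -1.5, "rx": 0, "ry": 0, "rz": -0.12},
    {"x": 0, "y": 0, "z": -1.5, "rx": 0, "ry": 0, "rz": -0.12},
    {"x": 0, "y": 0, "z": -1.5, "rx": 0, "ry": 0, "rz": -0.12},
    {"x": 0, "y": 0, "z": -1.5, "rx": 0, "ry": 0, "rz": -0.12},
    {"x": 0, "y": 0, "z": -1.5, "rx": 0, "ry": 0, "rz": -0.12},
  ],
)

```text
t: 4.77
eef_pos: [0.4657, -0.2864, 0.1699]
tcp_rot: [3.14, -0.001, 0.508]
force: [-0.8, 0.4, -2.7]
gripper_width: 0.711
grip_force: 67.2
```

>>> carry_out(
  deltas=[
    {"x": 0, "y": 0, "z": 0, "rx": 0, "ry": 0, "rz": -0.12},
    {"x": 0, "y": 0, "z": 0, "rx": 0, "ry": 0, "rz": -0.12},
    {"x": 0, "y": 0, "z": 0, "rx": 0, "ry": 0, "rz": -0.12},
    {"x": 0, "y": 0, "z": 0, "rx": 0, "ry": 0, "rz": -0.12},
    {"x": 0, "y": 0, "z": 0, "rx": 0, "ry": 0, "rz": -0.12},
  ],
)

```text
t: 5.18
eef_pos: [0.4658, -0.2864, 0.1692]
tcp_rot: [3.14, 0.0, 1.108]
force: [-0.4, -1.3, -1.9]
gripper_width: 0.712
grip_force: 67.2
```

>>> carry_out(
  deltas=[
    {"x": 0, "y": 0, "z": 0, "rx": 0, "ry": 0, "rz": -0.12},
    {"x": 0, "y": 0, "z": 0, "rx": 0, "ry": 0, "rz": -0.12},
    {"x": 0, "y": 0, "z": 0, "rx": 0, "ry": 0, "rz": -0.12},
    {"x": 0, "y": 0, "z": 0, "rx": 0, "ry": 0, "rz": -0.12},
    {"x": 0, "y": 0, "z": 0, "rx": 0, "ry": 0, "rz": 0},
  ],
)

```text
t: 5.6
eef_pos: [0.4658, -0.2864, 0.1691]
tcp_rot: [3.141, 0.001, 1.589]
force: [-0.2, 0.6, -2.2]
gripper_width: 0.714
grip_force: 67.2
```

>>> carry_out(
  deltas=[
    {"x": 4, "y": -0.7, "z": 0, "rx": 0, "ry": 0, "rz": 0},
    {"x": 4, "y": -0.7, "z": 0, "rx": 0, "ry": 0, "rz": 0},
    {"x": 4, "y": -0.7, "z": 0, "rx": 0, "ry": 0, "rz": 0},
    {"x": 4, "y": -0.7, "z": 0, "rx": 0, "ry": 0, "rz": 0},
    {"x": 4, "y": -0.7, "z": 0, "rx": 0, "ry": 0, "rz": 0},
  ],
)

```text
t: 6.02
eef_pos: [0.4277, -0.0852, 0.1688]
tcp_rot: [3.14, 0.0, 1.576]
force: [1.2, 0.6, -1.2]
gripper_width: 0.715
grip_force: 67.2
```

>>> carry_out(
  deltas=[
    {"x": 4, "y": 0, "z": 0, "rx": 0, "ry": 0, "rz": 0},
    {"x": 4, "y": 0, "z": 0, "rx": 0, "ry": 0, "rz": 0},
    {"x": 4, "y": 0, "z": 0, "rx": 0, "ry": 0, "rz": 0},
    {"x": 4, "y": 0, "z": 0, "rx": 0, "ry": 0, "rz": 0},
    {"x": 4, "y": 0, "z": 0, "rx": 0, "ry": 0, "rz": 0},
  ],
)

```text
t: 6.43
eef_pos: [0.4258, 0.1152, 0.1692]
tcp_rot: [3.14, -0.0, 1.577]
force: [1.6, -1.0, -2.9]
gripper_width: 0.708
grip_force: 67.2
```

>>> carry_out(
  deltas=[
    {"x": 4, "y": 0, "z": 0, "rx": 0, "ry": 0, "rz": 0},
    {"x": 4, "y": 0, "z": 0, "rx": 0, "ry": 0, "rz": 0},
    {"x": 4, "y": 0, "z": 0, "rx": 0, "ry": 0, "rz": 0},
    {"x": 0, "y": 0, "z": 0, "rx": 0, "ry": 0, "rz": 0},
    {"x": 0, "y": 0, "z": 0, "rx": 0, "ry": 0, "rz": 0},
  ],
)

```text
t: 6.85
eef_pos: [0.4245, 0.2351, 0.1686]
tcp_rot: [3.141, -0.0, 1.582]
force: [-0.4, 0.1, -1.7]
gripper_width: 0.711
grip_force: 67.3
```

```bash
python3 -W ignore -c "
from h import *
c=look('scene','s2');go(.43,.245,.105,1.583)"
```

```text
t6.9 yaw 1.581 tool total cm x1.12 y0.54 z6.35 in 2 rows; then rz -0.002 (1 rows)
```

View pics/s2.png

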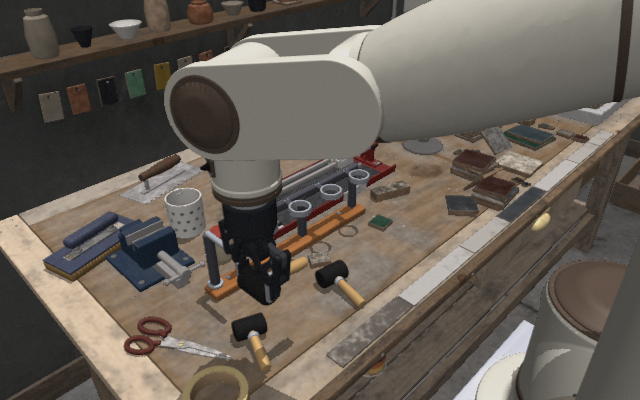

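>>> carry_out(
  deltas=[
    {"x": 1.1, "y": 0, "z": 3.2, "rx": 0, "ry": 0, "rz": 0},
    {"x": 1.0, "y": 0, "z": 3.2, "rx": 0, "ry": 0, "rz": 0},
    {"x": 0, "y": 3.8, "z": 0, "rx": 0, "ry": 0, "rz": 0},
    {"x": 0, "y": 3.8, "z": 0, "rx": 0, "ry": 0, "rz": 0},
    {"x": 0, "y": 3.8, "z": 0, "rx": 0, "ry": 0, "rz": 0},
  ],
)

```text
t: 7.32
eef_pos: [0.5402, 0.2539, 0.1043]
tcp_rot: [3.142, 0.0, 1.578]
force: [-0.7, -0.3, -1.0]
gripper_width: 0.714
grip_force: 67.3
```

>>> carry_out(
  deltas=[
    {"x": 0, "y": 3.7, "z": 0, "rx": 0, "ry": 0, "rz": 0},
    {"x": 0, "y": 0, "z": 0, "rx": 0, "ry": 0, "rz": 0},
    {"x": 0, "y": 0, "z": 0, "rx": 0, "ry": 0, "rz": 0},
  ],
)

```text
t: 7.57
eef_pos: [0.5773, 0.2538, 0.1037]
tcp_rot: [-3.141, 0.0, 1.577]
force: [-0.7, -0.0, -1.8]
gripper_width: 0.709
grip_force: 67.4
```

```bash
python3 -W ignore -c "
from h import *
c=look('side','s3');cv2.imwrite('pics/s3c.png',cv2.resize(c['pixels'][80:280,220:460,::-1],None,fx=3,fy=3));go(.575,.256,.105,1.583)"
```

```text
t7.6 yaw 1.578 tool total cm x0.18 y-0.11 z-0.10 in 1 rows; then rz -0.005 (1 rows)
```

View pics/s3c.png

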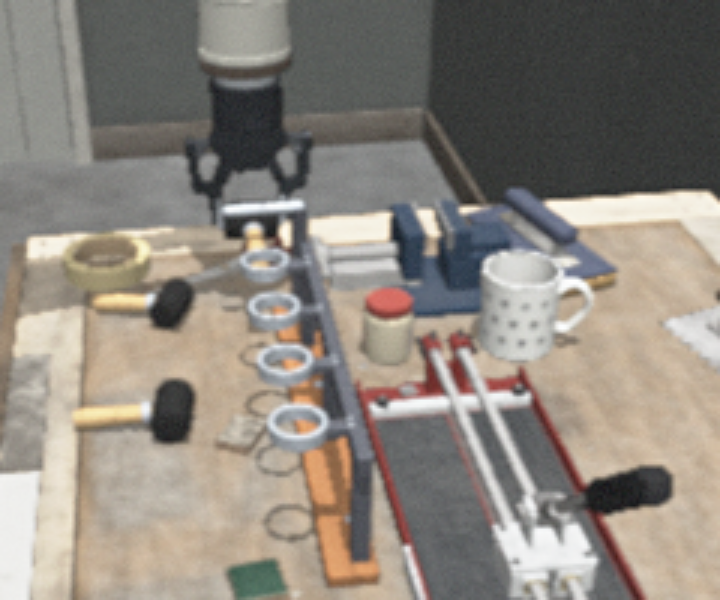

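The handle tip shows below the rail at crop pixel (255,238), clear of ring1. Now I'll lift along an arc so the rail swings the handle down.

>>> carry_out(
  deltas=[
    {"x": 0.3, "y": 0, "z": -1.8, "rx": 0, "ry": 0, "rz": 0},
    {"x": 0, "y": 0, "z": -1, "rx": 0, "ry": 0, "rz": 0},
    {"x": 0, "y": 0, "z": -0.9, "rx": 0, "ry": 0, "rz": 0},
    {"x": -0.1, "y": 0, "z": -0.8, "rx": 0, "ry": 0, "rz": 0},
    {"x": -0.1, "y": 0, "z": -0.8, "rx": 0, "ry": 0, "rz": 0},
  ],
)

```text
t: 8.03
eef_pos: [0.575, 0.2567, 0.1576]
tcp_rot: [-3.141, -0.0, 1.582]
force: [-0.2, -0.6, -12.1]
gripper_width: 0.714
grip_force: 67.6
```

>>> carry_out(
  deltas=[
    {"x": -0.3, "y": 0, "z": -0.8, "rx": 0, "ry": 0, "rz": 0},
    {"x": -0.35, "y": 0, "z": -0.75, "rx": 0, "ry": 0, "rz": 0},
    {"x": -0.5, "y": 0, "z": -0.7, "rx": 0, "ry": 0, "rz": 0},
    {"x": -0.5, "y": 0, "z": -0.6, "rx": 0, "ry": 0, "rz": 0},
  ],
)

```text
t: 8.37
eef_pos: [0.5758, 0.2401, 0.1866]
tcp_rot: [3.141, -0.001, 1.582]
force: [0.1, 5.6, -9.4]
gripper_width: 0.71
grip_force: 67.1
```

>>> carry_out(
  deltas=[
    {"x": -0.65, "y": 0, "z": -0.5, "rx": 0, "ry": 0, "rz": 0},
    {"x": -0.7, "y": 0, "z": -0.5, "rx": 0, "ry": 0, "rz": 0},
    {"x": -0.75, "y": 0, "z": -0.3, "rx": 0, "ry": 0, "rz": 0},
    {"x": -0.8, "y": 0, "z": -0.3, "rx": 0, "ry": 0, "rz": 0},
    {"x": 0, "y": 0, "z": 0, "rx": 0, "ry": 0, "rz": 0},
  ],
)

```text
t: 8.78
eef_pos: [0.5765, 0.2105, 0.2033]
tcp_rot: [3.14, -0.001, 1.581]
force: [-1.1, 5.6, -1.0]
gripper_width: 0.708
grip_force: 67.4
```

```bash
cat >> h.py <<'E'
def held():
    # handle of held mallet: beech points below TCP
    p0=manip.state()['eef_pos'];print('tcp',p0.round(4))
    for k in('scene','side'):
        c=look(k);W=cloud(c);col=c['pixels'].astype(int)
        ok=(c['depth']>0)&(np.hypot(W[...,0]-p0[0],W[...,1]-p0[1])<.11)&(W[...,2]>max(p0[2]-.13,.06))&(W[...,2]<p0[2]+.01)&(col[...,0]-col[...,2]>40)&(col[...,0]>100)
        p=W[ok]
        if len(p)<15: print(k,'few',len(p));continue
        l=cv2.fitLine(p.astype(np.float32),cv2.DIST_HUBER,0,.01,.01).ravel();l[:3]*=np.sign(l[2])
        print(k,len(p),'dir',l[:3].round(3),'min',p.min(0).round(3),'max',p.max(0).round(3),'med-tcp',(np.median(p,0)-p0).round(4))
E
python3 -W ignore -c "
from h import *
held();c=look('side','s4');cv2.imwrite('pics/s4c.png',cv2.resize(c['pixels'][80:230,220:420,::-1],None,fx=3,fy=3))"
```

```text
tcp [0.5765 0.2105 0.2033]
scene 174 dir [-0.016  0.183  0.983] min [0.564 0.135 0.109] max [0.63  0.221 0.163] med-tcp [-0.0079  0.0001 -0.0635]
side 84 dir [-0.007  0.254  0.967] min [0.569 0.188 0.108] max [0.585 0.214 0.176] med-tcp [ 0.0001 -0.0076 -0.0558]
```

View pics/s4c.png

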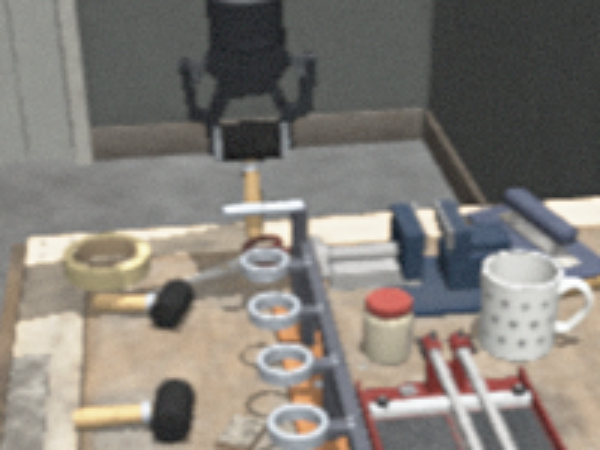

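The handle is now nearly vertical, at crop pixel (253,185), with about 10–14° left. I'll push a bit more.

>>> carry_out(
  deltas=[
    {"x": -0.5, "y": 0, "z": 0, "rx": 0, "ry": 0, "rz": 0},
    {"x": -0.5, "y": 0, "z": 0, "rx": 0, "ry": 0, "rz": 0},
    {"x": 0, "y": 0, "z": 0, "rx": 0, "ry": 0, "rz": 0},
  ],
)

```text
t: 9.18
eef_pos: [0.5765, 0.2013, 0.2024]
tcp_rot: [3.14, -0.001, 1.582]
force: [0.6, 7.3, -1.0]
gripper_width: 0.711
grip_force: 66.4
```

```bash
sed -i 's/fitLine(p.astype/fitLine(p[np.hypot(*(p-np.median(p,0))[:,:2].T)<.025].astype/' h.py; python3 -W ignore -c "
from h import *
held()"
```

```text
tcp [0.5765 0.2013 0.2024]
scene 187 dir [0.006 0.125 0.992] min [0.564 0.202 0.106] max [0.575 0.22  0.169] med-tcp [-0.0079  0.0107 -0.0624]
side 76 dir [-0.01   0.13   0.991] min [0.569 0.194 0.108] max [0.585 0.208 0.173] med-tcp [-0.0001  0.0003 -0.0554]
```

>>> carry_out(
  deltas=[
    {"x": 0.2, "y": 0, "z": -2, "rx": 0, "ry": 0, "rz": 0},
    {"x": 0, "y": 0, "z": -3, "rx": 0, "ry": 0, "rz": 0},
    {"x": 0, "y": 0, "z": -3, "rx": 0, "ry": 0, "rz": 0},
    {"x": 0, "y": 0, "z": 0, "rx": 0, "ry": 0, "rz": 0},
    {"x": 0, "y": 0, "z": 0, "rx": 0, "ry": 0, "rz": 0},
  ],
)

```text
t: 9.7
eef_pos: [0.5768, 0.2032, 0.2836]
tcp_rot: [3.138, -0.0, 1.582]
force: [-0.3, 0.4, -3.8]
gripper_width: 0.711
grip_force: 68.7
```

```bash
cat >> h.py <<'E'
from scipy.optimize import least_squares
def axis():
    # fit handle cylinder r=10 mm from both cameras' beech points, coords relative to TCP
    p0=manip.state()['eef_pos'];A=[]
    for k in('scene','side'):
        c=look(k);W=cloud(c)-p0;col=c['pixels'].astype(int)
        ok=(c['depth']>0)&(np.hypot(W[...,0],W[...,1])<.05)&(W[...,2]>-.11)&(W[...,2]<-.025)&(col[...,0]-col[...,2]>40)&(col[...,0]>100)
        A.append(W[ok])
    def f(a,P): return np.hypot(P[:,0]-a[0]-a[2]*(P[:,2]+.06),P[:,1]-a[1]-a[3]*(P[:,2]+.06))-.010
    for n,P in(('scene',A[0]),('side',A[1]),('both',np.vstack(A))):
        if len(P)<20: print(n,'few');continue
        s=least_squares(f,[0,0,0,0],args=(P,),loss='soft_l1',f_scale=.002).x
        e=s[:2]-s[2:]*.035
        print(n,len(P),'axis at -60mm (mm)',(s[:2]*1000).round(1),'slope dx/dz,dy/dz',s[2:].round(3),'at 0',((s[:2]+s[2:]*.06)*1000).round(1),'tip z',P[:,2].min().round(4),'tcp',p0.round(4))
E
python3 -W ignore -c "
from h import *
axis();c=look('scene','s5');cv2.imwrite('pics/s5c.png',cv2.resize(c['pixels'][130:330,130:350,::-1],None,fx=3,fy=3))"
```

```text
scene 292 axis at -60mm (mm) [0.5 5.2] slope dx/dz,dy/dz [0.017 0.164] at 0 [ 1.5 15. ] tip z -0.0985 tcp [0.5768 0.2032 0.2836]
side 115 axis at -60mm (mm) [1.3 7.7] slope dx/dz,dy/dz [0.012 0.178] at 0 [ 2.  18.4] tip z -0.0969 tcp [0.5768 0.2032 0.2836]
both 407 axis at -60mm (mm) [0.9 6.3] slope dx/dz,dy/dz [0.017 0.175] at 0 [ 1.9 16.8] tip z -0.0985 tcp [0.5768 0.2032 0.2836]
```

View pics/s5c.png

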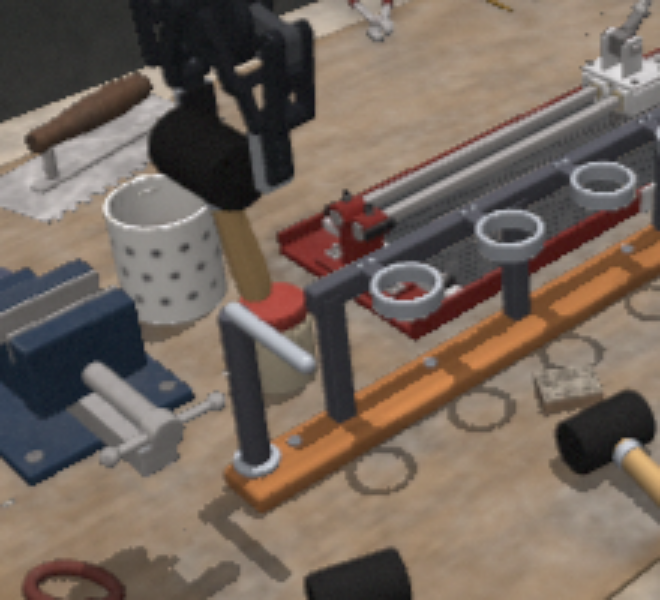

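The scene picture shows that the head slid about 17 mm sideways in the pads, and the handle is about 10° off vertical. It is still held. I'll move it over ring2 and tilt the tool to plumb the handle.

>>> carry_out(
  deltas=[
    {"x": -3.6, "y": 0, "z": 0, "rx": 0, "ry": 0, "rz": 0},
    {"x": -3.6, "y": -0.1, "z": 0, "rx": 0, "ry": 0, "rz": 0},
    {"x": -3.6, "y": 0, "z": 0, "rx": 0, "ry": 0, "rz": 0},
    {"x": -3.6, "y": -0.1, "z": 0, "rx": 0, "ry": 0, "rz": 0},
    {"x": -3.6, "y": 0, "z": 0, "rx": 0, "ry": 0, "rz": 0},
  ],
)

```text
t: 10.27
eef_pos: [0.5755, 0.0218, 0.2806]
tcp_rot: [-3.14, -0.0, 1.582]
force: [0.4, 0.1, -1.7]
gripper_width: 0.707
grip_force: 68.9
```

>>> carry_out(
  deltas=[
    {"x": -3.6, "y": -0.1, "z": 0, "rx": 0, "ry": 0, "rz": 0},
    {"x": 0, "y": 0, "z": 0, "rx": 0, "ry": 0.085, "rz": 0},
    {"x": 0, "y": 0, "z": 0, "rx": 0, "ry": 0.085, "rz": 0},
    {"x": 0, "y": 0, "z": 0, "rx": 0, "ry": 0, "rz": 0},
    {"x": 0, "y": 0, "z": 0, "rx": 0, "ry": 0, "rz": 0},
  ],
)

```text
t: 10.68
eef_pos: [0.5753, -0.0137, 0.2806]
tcp_rot: [-3.139, -0.169, 1.579]
force: [0.3, -0.1, -1.6]
gripper_width: 0.703
grip_force: 68.9
```

```bash
python3 -W ignore -c "
from h import *
axis();print(manip.state()['tcp_rot'])"
```

```text
scene 182 axis at -60mm (mm) [ 0.2 15.1] slope dx/dz,dy/dz [ 0.011 -0.014] at 0 [ 0.9 14.2] tip z -0.0933 tcp [ 0.5753 -0.0137  0.2806]
side 140 axis at -60mm (mm) [-3.6  1.2] slope dx/dz,dy/dz [-0.014  0.016] at 0 [-4.4  2.1] tip z -0.092 tcp [ 0.5753 -0.0137  0.2806]
both 322 axis at -60mm (mm) [ 1.7 17.6] slope dx/dz,dy/dz [0.035 0.03 ] at 0 [ 3.7 19.4] tip z -0.0933 tcp [ 0.5753 -0.0137  0.2806]
[-3.14066609 -0.16807067  1.58185852]
```

>>> carry_out(
  deltas=[
    {"x": -0.51, "y": 0, "z": 2.95, "rx": 0, "ry": 0, "rz": 0},
    {"x": -0.34, "y": 0, "z": 1.97, "rx": 0, "ry": 0, "rz": 0},
    {"x": 0, "y": 0, "z": 0, "rx": 0, "ry": 0, "rz": 0},
  ],
)

```text
t: 11.03
eef_pos: [0.5743, -0.0115, 0.2279]
tcp_rot: [-3.136, -0.17, 1.583]
force: [-0.9, 0.3, -2.4]
gripper_width: 0.712
grip_force: 68.8
```

>>> carry_out(
  deltas=[
    {"x": -0.34, "y": 0, "z": 1.97, "rx": 0, "ry": 0, "rz": 0},
    {"x": -0.34, "y": 0, "z": 1.97, "rx": 0, "ry": 0, "rz": 0},
    {"x": -0.34, "y": 0, "z": 1.97, "rx": 0, "ry": 0, "rz": 0},
    {"x": 0, "y": 0, "z": 0, "rx": 0, "ry": 0, "rz": 0},
    {"x": 0, "y": 0, "z": 0, "rx": 0, "ry": 0, "rz": 0},
  ],
)

```text
t: 11.45
eef_pos: [0.5756, -0.0121, 0.1726]
tcp_rot: [-3.141, -0.17, 1.583]
force: [-0.6, -0.6, -0.7]
gripper_width: 0.711
grip_force: 68.8
```

```bash
python3 -W ignore -c "
from h import *
c=look('side','s6');cv2.imwrite('pics/s6c.png',cv2.resize(c['pixels'][80:280,220:400,::-1],None,fx=3,fy=3))
s=manip.state();print(s['eef_pos'],s['force'])"
```

```text
[ 0.57609611 -0.01230535  0.17357372] [-0.22065891 -0.40866222 -1.52111498]
```

View pics/s6c.png

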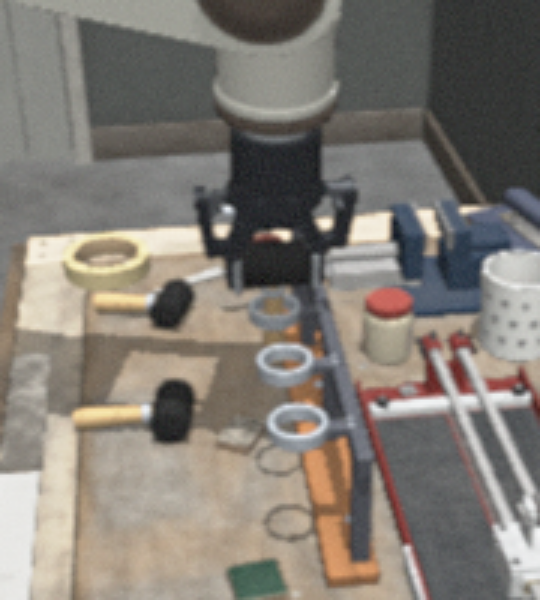

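The handle is inside ring2, at crop pixel (274,308). I'll lower it to seat.

>>> carry_out(
  deltas=[
    {"x": -0.14, "y": 0, "z": 0.8, "rx": 0, "ry": 0, "rz": 0},
    {"x": -0.1, "y": 0, "z": 0.6, "rx": 0, "ry": 0, "rz": 0},
    {"x": 0, "y": 0, "z": 0, "rx": 0, "ry": 0, "rz": 0},
  ],
)

```text
t: 11.75
eef_pos: [0.5754, -0.0126, 0.1569]
tcp_rot: [-3.141, -0.17, 1.582]
force: [-0.2, -0.0, -2.4]
gripper_width: 0.711
grip_force: 68.9
```

>>> carry_out(
  deltas=[
    {"x": -0.05, "y": 0, "z": 0.3, "rx": 0, "ry": 0, "rz": 0},
    {"x": -0.03, "y": 0, "z": 0.2, "rx": 0, "ry": 0, "rz": 0},
    {"x": 0, "y": 0, "z": 0, "rx": 0, "ry": 0, "rz": 0},
  ],
)

```text
t: 12.0
eef_pos: [0.5757, -0.0127, 0.1527]
tcp_rot: [3.141, -0.17, 1.582]
force: [-0.7, -0.1, -0.5]
gripper_width: 0.705
grip_force: 69.3
```

>>> carry_out(
  deltas=[
    {"x": -0.03, "y": 0, "z": 0.2, "rx": 0, "ry": 0, "rz": 0},
    {"x": 0, "y": 0, "z": 0, "rx": 0, "ry": 0, "rz": 0},
  ],
)

```text
t: 12.17
eef_pos: [0.5758, -0.0128, 0.1522]
tcp_rot: [3.14, -0.17, 1.582]
force: [-6.8, -2.1, 16.0]
gripper_width: 0.708
grip_force: 71.2
```

>>> carry_out(
  deltas=[
    {"x": 0, "y": 0, "z": 0, "rx": 0, "ry": 0, "rz": 0},
    {"x": 0, "y": 0, "z": 0, "rx": 0, "ry": 0, "rz": 0},
    {"x": 0, "y": 0, "z": 0, "rx": 0, "ry": 0, "rz": 0},
    {"x": 0, "y": 0, "z": 0, "rx": 0, "ry": 0, "rz": 0},
    {"x": 0, "y": 0, "z": 0, "rx": 0, "ry": 0, "rz": 0},
  ],
  hand=-1,
)

```text
t: 12.58
eef_pos: [0.5756, -0.0126, 0.1505]
tcp_rot: [-3.141, -0.17, 1.582]
force: [-0.4, 0.7, -0.3]
gripper_width: 0.999
grip_force: 0.0
```

>>> carry_out(
  deltas=[
    {"x": 0.5, "y": 0, "z": -2.96, "rx": 0, "ry": 0, "rz": 0},
    {"x": 0.68, "y": 0, "z": -3.95, "rx": 0, "ry": 0, "rz": 0},
    {"x": 0, "y": 0, "z": 0, "rx": 0, "ry": -0.085, "rz": 0},
    {"x": 0, "y": 0, "z": 0, "rx": 0, "ry": -0.085, "rz": 0},
    {"x": 0, "y": -4, "z": 0, "rx": 0, "ry": 0, "rz": 0},
  ],
)

```text
t: 13.0
eef_pos: [0.5389, -0.0127, 0.2197]
tcp_rot: [3.141, 0.005, 1.583]
force: [0.7, 0.6, 0.9]
gripper_width: 1.003
grip_force: 0.0
```

>>> carry_out(
  deltas=[
    {"x": 0, "y": -4, "z": 0, "rx": 0, "ry": 0, "rz": 0.12},
    {"x": 0, "y": -4, "z": 0, "rx": 0, "ry": 0, "rz": 0.12},
    {"x": 0, "y": 0, "z": 0, "rx": 0, "ry": 0, "rz": 0.12},
    {"x": 0, "y": 0, "z": 0, "rx": 0, "ry": 0, "rz": 0.12},
    {"x": 0, "y": 0, "z": 0, "rx": 0, "ry": 0, "rz": 0.12},
  ],
)

```text
t: 13.42
eef_pos: [0.4554, -0.0091, 0.2212]
tcp_rot: [3.141, -0.001, 0.976]
force: [0.8, -0.7, -0.9]
gripper_width: 1.003
grip_force: 0.0
```

>>> carry_out(
  deltas=[
    {"x": 0, "y": 0, "z": 0, "rx": 0, "ry": 0, "rz": 0.12},
    {"x": 0, "y": 0, "z": 0, "rx": 0, "ry": 0, "rz": 0.12},
    {"x": 0, "y": 0, "z": 0, "rx": 0, "ry": 0, "rz": 0.12},
    {"x": 0, "y": 0, "z": 0, "rx": 0, "ry": 0, "rz": 0.12},
    {"x": 0, "y": 0, "z": 0, "rx": 0, "ry": 0, "rz": 0.12},
  ],
)

```text
t: 13.83
eef_pos: [0.4558, -0.0092, 0.2207]
tcp_rot: [-3.141, -0.0, 0.376]
force: [-0.8, -0.1, -0.6]
gripper_width: 0.999
grip_force: 0.0
```

>>> carry_out(
  deltas=[
    {"x": 0, "y": 0, "z": 0, "rx": 0, "ry": 0, "rz": 0.12},
    {"x": 0, "y": 0, "z": 0, "rx": 0, "ry": 0, "rz": 0.12},
    {"x": 0, "y": 0, "z": 0, "rx": 0, "ry": 0, "rz": 0.12},
    {"x": 0, "y": 0, "z": 0, "rx": 0, "ry": 0, "rz": 0.12},
    {"x": 0, "y": 0, "z": 0, "rx": 0, "ry": 0, "rz": 0},
  ],
)

```text
t: 14.25
eef_pos: [0.4558, -0.0092, 0.2207]
tcp_rot: [-3.141, 0.0, -0.105]
force: [-0.3, -0.1, -0.6]
gripper_width: 1.002
grip_force: 0.0
```

```bash
python3 -W ignore -c "
from h import *
c=look('side','s7');cv2.imwrite('pics/s7c.png',cv2.resize(c['pixels'][80:280,220:400,::-1],None,fx=3,fy=3))
wrist('w3');print(manip.state()['eef_pos'],manip.state()['tcp_rot'])"
```

```text
net 0.77 [0.482 0.011 0.023]
 head [0.4776 0.0131] [60. 39.] 81.4 top 0.0409
 handle 1841 [0.4369 0.0196 0.0187] dir rad -0.256 line offset to head mm 7.1
net 0.68 [0.486 0.222 0.021]
 head [0.4736 0.2224] [58. 62.] 68.4 top 0.0389
 handle 2564 [0.4338 0.2354 0.0201] dir rad -0.317 line offset to head mm -9.6
net 0.49 [0.579 0.088 0.139]
 head [0.6048 0.098 ] [83. 23.] 89.4 top 0.0314
 handle 4767 [0.6043 0.126  0.0164] dir rad -1.595 line offset to head mm 0.6
[ 0.45586412 -0.00916216  0.22073126] [-3.14145204e+00 -1.19783864e-05 -9.36160123e-02]
```

View pics/s7c.png

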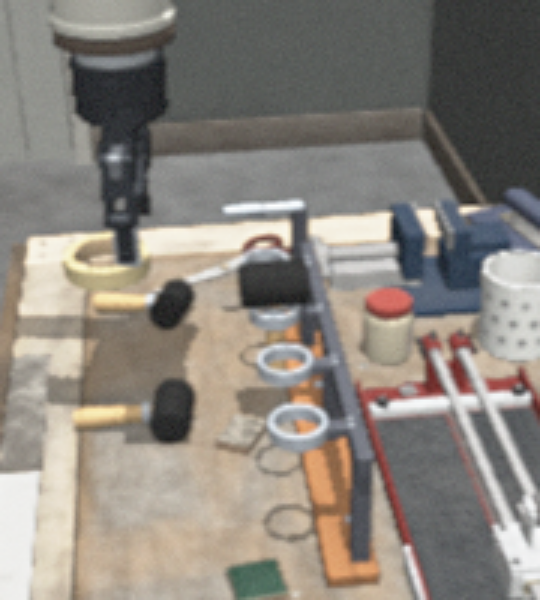

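The mallet hangs in ring2, with its head at (273,283). Next is mallet2.

>>> carry_out(
  deltas=[
    {"x": 2.0, "y": -2.4, "z": 0, "rx": 0, "ry": 0, "rz": 0.056},
    {"x": 0, "y": 0, "z": 4, "rx": 0, "ry": 0, "rz": 0},
    {"x": 0, "y": 0, "z": 4, "rx": 0, "ry": 0, "rz": 0},
    {"x": 0, "y": 0, "z": 2, "rx": 0, "ry": 0, "rz": 0},
    {"x": 0, "y": 0, "z": 0, "rx": 0, "ry": 0, "rz": 0},
  ],
)

```text
t: 14.82
eef_pos: [0.476, 0.0131, 0.1165]
tcp_rot: [3.142, 0.007, -0.151]
force: [-1.1, 0.6, -0.1]
gripper_width: 0.998
grip_force: 0.0
```

```bash
sed -i 's/(W\[...,2\]>.008)&(W\[...,2\]<.035)/(W[...,2]>.013)\&(W[...,2]<.035)/' h.py; python3 -W ignore -c "
from h import *
wrist('w4');go(.478,.0125,.0215,-.15)"
```

```text
net 0.78 [0.479 0.011 0.021]
 head [0.4765 0.0133] [59. 42.] 81.6 top 0.0409
 handle 2148 [0.4201 0.0226 0.0214] dir rad 0.19 line offset to head mm -20.3
net 0.57 [0.486 0.221 0.022]
 head [0.4769 0.2056] [60. 40.] 0.9 top 0.0385
 handle 2412 [0.4499 0.2275 0.0186] dir rad -0.347 line offset to head mm -12.8
t14.9 yaw -0.152 tool total cm x-0.02 y0.02 z9.98 in 3 rows; then rz -0.002 (1 rows)
```

>>> carry_out(
  deltas=[
    {"x": 0, "y": 0, "z": 4, "rx": 0, "ry": 0, "rz": 0},
    {"x": 0, "y": 0, "z": 4, "rx": 0, "ry": 0, "rz": 0},
    {"x": 0, "y": 0, "z": 1.9, "rx": 0, "ry": 0, "rz": 0},
    {"x": 0, "y": 0, "z": 0, "rx": 0, "ry": 0, "rz": 0},
  ],
)

```text
t: 15.25
eef_pos: [0.4773, 0.0128, 0.0201]
tcp_rot: [-3.142, 0.003, -0.153]
force: [-1.0, 0.7, -0.4]
gripper_width: 1.002
grip_force: 0.0
```

>>> carry_out(
  deltas=[
    {"x": 0, "y": 0, "z": 0, "rx": 0, "ry": 0, "rz": 0},
    {"x": 0, "y": 0, "z": 0, "rx": 0, "ry": 0, "rz": 0},
    {"x": 0, "y": 0, "z": 0, "rx": 0, "ry": 0, "rz": 0},
    {"x": 0, "y": 0, "z": 0, "rx": 0, "ry": 0, "rz": 0},
    {"x": 0, "y": 0, "z": 0, "rx": 0, "ry": 0, "rz": 0},
  ],
  hand=1,
)

```text
t: 15.67
eef_pos: [0.4798, 0.0124, 0.0247]
tcp_rot: [3.142, -0.004, -0.154]
force: [-2.6, -1.3, 10.1]
gripper_width: 0.693
grip_force: 61.8
```

>>> carry_out(
  deltas=[
    {"x": 0, "y": 0, "z": 0, "rx": 0, "ry": 0, "rz": 0},
    {"x": 0, "y": 0, "z": 0, "rx": 0, "ry": 0, "rz": 0},
    {"x": 0, "y": 0, "z": -3, "rx": 0, "ry": 0, "rz": 0},
    {"x": -1.5, "y": 0, "z": -3.5, "rx": 0, "ry": 0, "rz": 0},
    {"x": -1.5, "y": 0, "z": -3.5, "rx": 0, "ry": 0, "rz": 0},
  ],
)

```text
t: 16.08
eef_pos: [0.4484, 0.0173, 0.1247]
tcp_rot: [-3.141, -0.001, -0.154]
force: [0.9, -0.1, -1.0]
gripper_width: 0.692
grip_force: 66.6
```

>>> carry_out(
  deltas=[
    {"x": 0, "y": 0, "z": 0, "rx": 0, "ry": 0, "rz": -0.12},
    {"x": 0, "y": 0, "z": 0, "rx": 0, "ry": 0, "rz": -0.12},
    {"x": 0, "y": 0, "z": 0, "rx": 0, "ry": 0, "rz": -0.12},
    {"x": 0, "y": 0, "z": 0, "rx": 0, "ry": 0, "rz": -0.12},
    {"x": 0, "y": 0, "z": 0, "rx": 0, "ry": 0, "rz": -0.12},
  ],
)

```text
t: 16.5
eef_pos: [0.4491, 0.0173, 0.1241]
tcp_rot: [3.14, -0.003, 0.452]
force: [0.0, -0.6, -1.5]
gripper_width: 0.691
grip_force: 66.8
```

>>> carry_out(
  deltas=[
    {"x": 0, "y": 0, "z": 0, "rx": 0, "ry": 0, "rz": -0.12},
    {"x": 0, "y": 0, "z": 0, "rx": 0, "ry": 0, "rz": -0.12},
    {"x": 0, "y": 0, "z": 0, "rx": 0, "ry": 0, "rz": -0.12},
    {"x": 0, "y": 0, "z": 0, "rx": 0, "ry": 0, "rz": -0.12},
    {"x": 0, "y": 0, "z": 0, "rx": 0, "ry": 0, "rz": -0.12},
  ],
)

```text
t: 16.92
eef_pos: [0.4491, 0.0173, 0.124]
tcp_rot: [3.139, -0.001, 1.052]
force: [0.2, -0.4, -1.4]
gripper_width: 0.69
grip_force: 66.8
```

>>> carry_out(
  deltas=[
    {"x": 0, "y": 0, "z": 0, "rx": 0, "ry": 0, "rz": -0.12},
    {"x": 0, "y": 0, "z": 0, "rx": 0, "ry": 0, "rz": -0.12},
    {"x": 0, "y": 0, "z": 0, "rx": 0, "ry": 0, "rz": -0.12},
    {"x": 0, "y": 0, "z": 0, "rx": 0, "ry": 0, "rz": -0.12},
    {"x": 0, "y": 0, "z": 0, "rx": 0, "ry": 0, "rz": -0.05},
  ],
)

```text
t: 17.33
eef_pos: [0.4491, 0.0173, 0.124]
tcp_rot: [3.138, 0.0, 1.584]
force: [-0.6, -0.0, -1.8]
gripper_width: 0.693
grip_force: 66.8
```

```bash
python3 -W ignore -c "
from h import *
go(.43,.256,.105,1.583)"
```

```text
t17.3 yaw 1.584 tool total cm x23.89 y-1.61 z1.90 in 7 rows; then rz 0.001 (1 rows)
```

>>> carry_out(
  deltas=[
    {"x": 4, "y": -0.4, "z": 0, "rx": 0, "ry": 0, "rz": 0},
    {"x": 4, "y": -0.4, "z": 0, "rx": 0, "ry": 0, "rz": 0},
    {"x": 4, "y": -0.4, "z": 0, "rx": 0, "ry": 0, "rz": 0},
    {"x": 4, "y": -0.4, "z": 0, "rx": 0, "ry": 0, "rz": 0},
    {"x": 4, "y": 0, "z": 0, "rx": 0, "ry": 0, "rz": 0},
  ],
)

```text
t: 17.75
eef_pos: [0.4312, 0.2193, 0.1243]
tcp_rot: [3.138, -0.001, 1.576]
force: [1.2, -1.2, -0.9]
gripper_width: 0.688
grip_force: 66.8
```

>>> carry_out(
  deltas=[
    {"x": 3.9, "y": 0, "z": 1, "rx": 0, "ry": 0, "rz": 0},
    {"x": 0, "y": 0, "z": 0.8, "rx": 0, "ry": 0, "rz": 0},
    {"x": 0, "y": 3.7, "z": 0, "rx": 0, "ry": 0, "rz": 0},
    {"x": 0, "y": 3.7, "z": 0, "rx": 0, "ry": 0, "rz": 0},
    {"x": 0, "y": 3.7, "z": 0, "rx": 0, "ry": 0, "rz": 0},
  ],
)

```text
t: 18.17
eef_pos: [0.544, 0.2574, 0.1061]
tcp_rot: [3.139, -0.001, 1.578]
force: [0.7, 0.6, -0.4]
gripper_width: 0.688
grip_force: 66.8
```

>>> carry_out(
  deltas=[
    {"x": 0, "y": 3.5, "z": 0, "rx": 0, "ry": 0, "rz": 0},
    {"x": 0, "y": 0, "z": 0, "rx": 0, "ry": 0, "rz": 0},
    {"x": 0, "y": 0, "z": 0, "rx": 0, "ry": 0, "rz": 0},
  ],
)

```text
t: 18.42
eef_pos: [0.5788, 0.2567, 0.1049]
tcp_rot: [3.14, -0.001, 1.575]
force: [-0.7, -0.7, -1.6]
gripper_width: 0.689
grip_force: 66.8
```

```bash
python3 -W ignore -c "
from h import *
go(.575,.256,.11,1.583)
c=look('side','s8');cv2.imwrite('pics/s8c.png',cv2.resize(c['pixels'][80:280,220:400,::-1],None,fx=3,fy=3))"
```

```text
t18.4 yaw 1.575 tool total cm x-0.07 y-0.38 z-0.51 in 1 rows; then rz -0.008 (1 rows)
```

View pics/s8c.png

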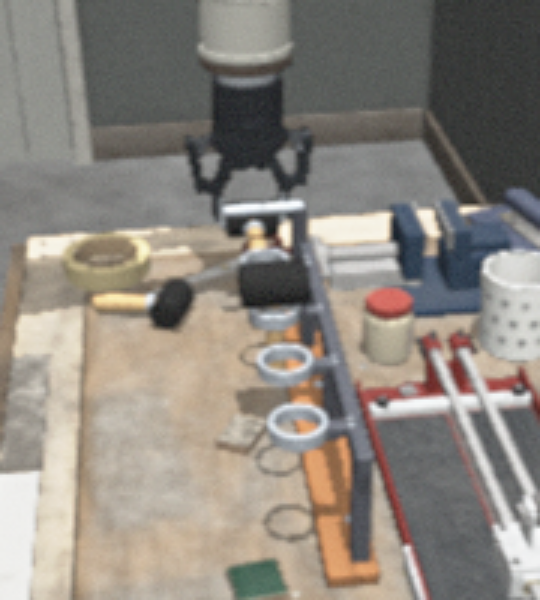

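The handle is under the rail again, at crop pixel (255,238). Same arc.

>>> carry_out(
  deltas=[
    {"x": 0, "y": -0.3, "z": -2, "rx": 0, "ry": 0, "rz": 0},
    {"x": 0, "y": 0, "z": -1, "rx": 0, "ry": 0, "rz": 0},
    {"x": 0, "y": 0, "z": -0.9, "rx": 0, "ry": 0, "rz": 0},
    {"x": -0.1, "y": 0, "z": -0.8, "rx": 0, "ry": 0, "rz": 0},
    {"x": -0.1, "y": 0, "z": -0.8, "rx": 0, "ry": 0, "rz": 0},
  ],
)

```text
t: 18.88
eef_pos: [0.5737, 0.2551, 0.1592]
tcp_rot: [-3.141, -0.0, 1.576]
force: [0.1, -1.3, -11.1]
gripper_width: 0.689
grip_force: 66.8
```

>>> carry_out(
  deltas=[
    {"x": -0.3, "y": 0, "z": -0.8, "rx": 0, "ry": 0, "rz": 0},
    {"x": -0.35, "y": 0, "z": -0.75, "rx": 0, "ry": 0, "rz": 0},
    {"x": -0.5, "y": 0, "z": -0.7, "rx": 0, "ry": 0, "rz": 0},
    {"x": -0.5, "y": 0, "z": -0.6, "rx": 0, "ry": 0, "rz": 0},
  ],
)

```text
t: 19.22
eef_pos: [0.5744, 0.2382, 0.188]
tcp_rot: [3.141, -0.001, 1.576]
force: [-0.3, 3.5, -8.7]
gripper_width: 0.687
grip_force: 66.2
```

>>> carry_out(
  deltas=[
    {"x": -0.65, "y": 0, "z": -0.5, "rx": 0, "ry": 0, "rz": 0},
    {"x": -0.7, "y": 0, "z": -0.5, "rx": 0, "ry": 0, "rz": 0},
    {"x": -0.75, "y": 0, "z": -0.3, "rx": 0, "ry": 0, "rz": 0},
    {"x": -0.8, "y": 0, "z": -0.3, "rx": 0, "ry": 0, "rz": 0},
    {"x": -0.1, "y": 0, "z": 0, "rx": 0, "ry": 0, "rz": 0},
  ],
)

```text
t: 19.63
eef_pos: [0.5748, 0.2076, 0.2047]
tcp_rot: [3.14, -0.001, 1.575]
force: [-0.8, 7.6, 1.0]
gripper_width: 0.687
grip_force: 66.5
```

>>> carry_out(
  deltas=[
    {"x": -0.2, "y": 0, "z": 0, "rx": 0, "ry": 0, "rz": 0},
    {"x": 0.2, "y": 0, "z": -2, "rx": 0, "ry": 0, "rz": 0},
    {"x": 0, "y": 0, "z": -4, "rx": 0, "ry": 0, "rz": 0},
    {"x": 0, "y": 0, "z": -3, "rx": 0, "ry": 0, "rz": 0},
    {"x": 0, "y": 0, "z": 0, "rx": 0, "ry": 0, "rz": 0},
  ],
)

```text
t: 20.05
eef_pos: [0.5758, 0.208, 0.3009]
tcp_rot: [3.132, -0.001, 1.575]
force: [-0.4, 0.1, -1.3]
gripper_width: 0.684
grip_force: 74.5
```

```bash
sed -i 's/\[0,0,0,0\]/[0,np.median(np.vstack(A)[:,1]),0,0]/' h.py; python3 -W ignore -c "
from h import *
axis()"
```

```text
scene 210 axis at -60mm (mm) [1.1 1.4] slope dx/dz,dy/dz [0.023 0.204] at 0 [ 2.5 13.6] tip z -0.098 tcp [0.5758 0.208  0.3009]
side 131 axis at -60mm (mm) [1.7 4. ] slope dx/dz,dy/dz [0.052 0.224] at 0 [ 4.9 17.4] tip z -0.0972 tcp [0.5758 0.208  0.3009]
both 341 axis at -60mm (mm) [1.8 2.8] slope dx/dz,dy/dz [0.033 0.222] at 0 [ 3.7 16.1] tip z -0.098 tcp [0.5758 0.208  0.3009]
```

The head shifted in the pads the same way, with the handle now about 12° off. I'll use the same remedy, at ring3.

>>> carry_out(
  deltas=[
    {"x": -3.9, "y": 0, "z": 0, "rx": 0, "ry": 0, "rz": 0},
    {"x": -3.9, "y": 0, "z": 0, "rx": 0, "ry": 0, "rz": 0},
    {"x": -3.9, "y": 0, "z": 0, "rx": 0, "ry": 0, "rz": 0},
    {"x": -3.9, "y": 0, "z": 0, "rx": 0, "ry": 0, "rz": 0},
    {"x": -3.9, "y": 0, "z": 0, "rx": 0, "ry": 0, "rz": 0},
  ],
)

```text
t: 20.57
eef_pos: [0.5748, 0.0114, 0.2923]
tcp_rot: [-3.14, 0.0, 1.576]
force: [0.6, 1.0, -1.4]
gripper_width: 0.683
grip_force: 74.4
```

>>> carry_out(
  deltas=[
    {"x": -3.9, "y": 0, "z": 0, "rx": 0, "ry": 0, "rz": 0},
    {"x": -3.9, "y": 0, "z": 0, "rx": 0, "ry": 0, "rz": 0},
    {"x": -3.8, "y": 0, "z": 0, "rx": 0, "ry": 0, "rz": 0},
    {"x": 0, "y": 0, "z": 0, "rx": 0, "ry": 0.105, "rz": 0},
    {"x": 0, "y": 0, "z": 0, "rx": 0, "ry": 0.105, "rz": 0},
  ],
)

```text
t: 20.98
eef_pos: [0.5757, -0.1038, 0.2929]
tcp_rot: [3.142, -0.214, 1.575]
force: [0.8, 0.7, -0.8]
gripper_width: 0.682
grip_force: 74.2
```

>>> carry_out(
  deltas=[
    {"x": 0, "y": 0, "z": 0, "rx": 0, "ry": 0, "rz": 0},
    {"x": 0, "y": 0, "z": 0, "rx": 0, "ry": 0, "rz": 0},
  ],
)

```text
t: 21.15
eef_pos: [0.5757, -0.1041, 0.2919]
tcp_rot: [-3.139, -0.209, 1.573]
force: [0.4, 0.2, -1.2]
gripper_width: 0.685
grip_force: 74.4
```

```bash
python3 -W ignore -c "
from h import *
axis();print(manip.state()['tcp_rot'])"
```

```text
scene 136 axis at -60mm (mm) [ 0.5 13.8] slope dx/dz,dy/dz [0.025 0.003] at 0 [ 2. 14.] tip z -0.0942 tcp [ 0.5757 -0.1041  0.2919]
side 152 axis at -60mm (mm) [ 1.3 17.4] slope dx/dz,dy/dz [0.002 0.025] at 0 [ 1.4 18.9] tip z -0.0948 tcp [ 0.5757 -0.1041  0.2919]
both 288 axis at -60mm (mm) [ 2.1 16.8] slope dx/dz,dy/dz [0.018 0.017] at 0 [ 3.2 17.9] tip z -0.0948 tcp [ 0.5757 -0.1041  0.2919]
[-3.14082289 -0.20747778  1.5757287 ]
```

>>> carry_out(
  deltas=[
    {"x": -0.52, "y": -0.2, "z": 2.46, "rx": 0, "ry": 0, "rz": 0},
    {"x": -0.52, "y": 0, "z": 2.46, "rx": 0, "ry": 0, "rz": 0},
    {"x": -0.52, "y": 0, "z": 2.46, "rx": 0, "ry": 0, "rz": 0},
    {"x": -0.52, "y": 0, "z": 2.46, "rx": 0, "ry": 0, "rz": 0},
    {"x": 0, "y": 0, "z": 0, "rx": 0, "ry": 0, "rz": 0},
  ],
)

```text
t: 21.67
eef_pos: [0.5725, -0.1006, 0.1882]
tcp_rot: [-3.136, -0.21, 1.577]
force: [-0.9, -0.3, -2.4]
gripper_width: 0.687
grip_force: 74.3
```

>>> carry_out(
  deltas=[
    {"x": -0.26, "y": 0, "z": 1.23, "rx": 0, "ry": 0, "rz": 0},
    {"x": -0.26, "y": 0, "z": 1.23, "rx": 0, "ry": 0, "rz": 0},
    {"x": 0, "y": 0, "z": 0, "rx": 0, "ry": 0, "rz": 0},
  ],
)

```text
t: 21.92
eef_pos: [0.5737, -0.1018, 0.166]
tcp_rot: [-3.14, -0.21, 1.576]
force: [0.3, -0.1, -1.8]
gripper_width: 0.684
grip_force: 74.3
```

>>> carry_out(
  deltas=[
    {"x": -0.08, "y": 0, "z": 0.4, "rx": 0, "ry": 0, "rz": 0},
    {"x": 0, "y": 0, "z": 0, "rx": 0, "ry": 0, "rz": 0},
  ],
)

```text
t: 22.08
eef_pos: [0.5742, -0.1023, 0.1636]
tcp_rot: [3.141, -0.21, 1.576]
force: [-0.3, 0.7, -0.9]
gripper_width: 0.687
grip_force: 74.3
```

>>> carry_out(
  deltas=[
    {"x": -0.06, "y": 0, "z": 0.3, "rx": 0, "ry": 0, "rz": 0},
    {"x": 0, "y": 0, "z": 0, "rx": 0, "ry": 0, "rz": 0},
  ],
)

```text
t: 22.25
eef_pos: [0.5742, -0.1023, 0.1604]
tcp_rot: [3.141, -0.21, 1.576]
force: [-1.8, 0.3, -2.0]
gripper_width: 0.683
grip_force: 74.3
```

>>> carry_out(
  deltas=[
    {"x": -0.06, "y": 0, "z": 0.3, "rx": 0, "ry": 0, "rz": 0},
    {"x": 0, "y": 0, "z": 0, "rx": 0, "ry": 0, "rz": 0},
  ],
)

```text
t: 22.42
eef_pos: [0.574, -0.1022, 0.157]
tcp_rot: [-3.141, -0.21, 1.576]
force: [-0.6, -0.0, -0.9]
gripper_width: 0.686
grip_force: 74.3
```

>>> carry_out(
  deltas=[
    {"x": -0.04, "y": 0, "z": 0.2, "rx": 0, "ry": 0, "rz": 0},
    {"x": 0, "y": 0, "z": 0, "rx": 0, "ry": 0, "rz": 0},
  ],
)

```text
t: 22.58
eef_pos: [0.574, -0.1022, 0.155]
tcp_rot: [-3.141, -0.21, 1.576]
force: [-0.4, 0.7, -0.9]
gripper_width: 0.683
grip_force: 74.3
```

>>> carry_out(
  deltas=[
    {"x": -0.04, "y": 0, "z": 0.2, "rx": 0, "ry": 0, "rz": 0},
    {"x": 0, "y": 0, "z": 0, "rx": 0, "ry": 0, "rz": 0},
  ],
)

```text
t: 22.75
eef_pos: [0.5741, -0.1023, 0.1543]
tcp_rot: [3.141, -0.21, 1.576]
force: [-6.7, -0.4, 12.5]
gripper_width: 0.686
grip_force: 76.1
```

>>> carry_out(
  deltas=[
    {"x": -0.02, "y": 0, "z": 0.1, "rx": 0, "ry": 0, "rz": 0},
    {"x": 0, "y": 0, "z": 0, "rx": 0, "ry": 0, "rz": 0},
  ],
)

```text
t: 22.92
eef_pos: [0.5742, -0.1023, 0.1541]
tcp_rot: [3.14, -0.21, 1.576]
force: [-8.5, -1.8, 20.7]
gripper_width: 0.686
grip_force: 77.1
```

>>> carry_out(
  deltas=[
    {"x": 0, "y": 0, "z": 0, "rx": 0, "ry": 0, "rz": 0},
    {"x": 0, "y": 0, "z": 0, "rx": 0, "ry": 0, "rz": 0},
    {"x": 0, "y": 0, "z": 0, "rx": 0, "ry": 0, "rz": 0},
    {"x": 0, "y": 0, "z": 0, "rx": 0, "ry": 0, "rz": 0},
    {"x": 0, "y": 0, "z": 0, "rx": 0, "ry": 0, "rz": 0},
  ],
  hand=-1,
)

```text
t: 23.33
eef_pos: [0.5741, -0.1021, 0.1521]
tcp_rot: [-3.141, -0.21, 1.576]
force: [-0.4, 0.4, -0.3]
gripper_width: 0.997
grip_force: 0.0
```

>>> carry_out(
  deltas=[
    {"x": 0.65, "y": 0, "z": -3, "rx": 0, "ry": 0, "rz": 0},
    {"x": 0.8, "y": 0, "z": -3.9, "rx": 0, "ry": 0, "rz": 0},
    {"x": 0, "y": 0, "z": 0, "rx": 0, "ry": -0.105, "rz": 0},
    {"x": 0, "y": 0, "z": 0, "rx": 0, "ry": -0.105, "rz": 0},
    {"x": 0, "y": -4, "z": 0, "rx": 0, "ry": 0, "rz": 0},
  ],
)

```text
t: 23.75
eef_pos: [0.5373, -0.1015, 0.2225]
tcp_rot: [3.14, 0.006, 1.579]
force: [0.9, -0.1, 0.4]
gripper_width: 0.999
grip_force: 0.0
```

>>> carry_out(
  deltas=[
    {"x": 0, "y": -4, "z": 0, "rx": 0, "ry": 0, "rz": 0},
    {"x": 2, "y": -3, "z": 0, "rx": 0, "ry": 0, "rz": 0},
    {"x": 4, "y": 0, "z": 0, "rx": 0, "ry": 0, "rz": 0},
    {"x": 4, "y": 0, "z": 0, "rx": 0, "ry": 0, "rz": 0},
    {"x": 4, "y": 0, "z": 0, "rx": 0, "ry": 0, "rz": 0},
  ],
)

```text
t: 24.17
eef_pos: [0.4627, 0.0383, 0.2232]
tcp_rot: [3.14, -0.0, 1.574]
force: [1.8, -0.3, -0.3]
gripper_width: 1.001
grip_force: 0.0
```

>>> carry_out(
  deltas=[
    {"x": 4, "y": 0, "z": 0, "rx": 0, "ry": 0, "rz": 0},
    {"x": 4, "y": 0, "z": 0, "rx": 0, "ry": 0, "rz": 0},
    {"x": 4, "y": 0, "z": 0, "rx": 0, "ry": 0, "rz": 0},
    {"x": 4, "y": 0, "z": 0, "rx": 0, "ry": 0, "rz": 0},
    {"x": 0, "y": 0, "z": 0, "rx": 0, "ry": 0, "rz": 0.12},
  ],
)

```text
t: 24.58
eef_pos: [0.4617, 0.2028, 0.2226]
tcp_rot: [-3.141, -0.002, 1.463]
force: [0.9, -0.0, 0.1]
gripper_width: 0.999
grip_force: 0.0
```

>>> carry_out(
  deltas=[
    {"x": 0, "y": 0, "z": 0, "rx": 0, "ry": 0, "rz": 0.12},
    {"x": 0, "y": 0, "z": 0, "rx": 0, "ry": 0, "rz": 0.12},
    {"x": 0, "y": 0, "z": 0, "rx": 0, "ry": 0, "rz": 0.12},
    {"x": 0, "y": 0, "z": 0, "rx": 0, "ry": 0, "rz": 0.12},
    {"x": 0, "y": 0, "z": 0, "rx": 0, "ry": 0, "rz": 0.12},
  ],
)

```text
t: 25.0
eef_pos: [0.4625, 0.1972, 0.2227]
tcp_rot: [-3.141, -0.0, 0.85]
force: [0.6, -0.2, 0.1]
gripper_width: 1.002
grip_force: 0.0
```

>>> carry_out(
  deltas=[
    {"x": 0, "y": 0, "z": 0, "rx": 0, "ry": 0, "rz": 0.12},
    {"x": 0, "y": 0, "z": 0, "rx": 0, "ry": 0, "rz": 0.12},
    {"x": 0, "y": 0, "z": 0, "rx": 0, "ry": 0, "rz": 0.12},
    {"x": 0, "y": 0, "z": 0, "rx": 0, "ry": 0, "rz": 0.12},
    {"x": 0, "y": 0, "z": 0, "rx": 0, "ry": 0, "rz": 0.12},
  ],
)

```text
t: 25.42
eef_pos: [0.4626, 0.1971, 0.2227]
tcp_rot: [-3.141, 0.0, 0.25]
force: [0.0, 0.3, -0.8]
gripper_width: 1.002
grip_force: 0.0
```

>>> carry_out(
  deltas=[
    {"x": 0, "y": 0, "z": 0, "rx": 0, "ry": 0, "rz": 0.12},
    {"x": 0, "y": 0, "z": 0, "rx": 0, "ry": 0, "rz": 0.12},
    {"x": 0, "y": 0, "z": 0, "rx": 0, "ry": 0, "rz": 0.12},
    {"x": 0, "y": 0, "z": 0, "rx": 0, "ry": 0, "rz": 0.12},
    {"x": 0, "y": 0, "z": 0, "rx": 0, "ry": 0, "rz": 0},
  ],
)

```text
t: 25.83
eef_pos: [0.4625, 0.1971, 0.2227]
tcp_rot: [-3.141, 0.0, -0.231]
force: [-0.1, -0.1, -0.1]
gripper_width: 1.003
grip_force: 0.0
```

```bash
python3 -W ignore -c "
from h import *
wrist('w5');go(.48,.218,.16,-.35)
c=look('side','s9');cv2.imwrite('pics/s9c.png',cv2.resize(c['pixels'][80:280,220:400,::-1],None,fx=3,fy=3))"
```

```text
net 0.95 [0.486 0.219 0.023]
 head [0.4851 0.2193] [58. 38.] 68.9 top 0.039
 handle 2945 [0.4439 0.2438 0.0225] dir rad -0.576 line offset to head mm -21.6
t25.9 yaw -0.220 tool total cm x1.25 y-2.42 z6.27 in 2 rows; then rz 0.130 (2 rows)
```

View pics/w5.png

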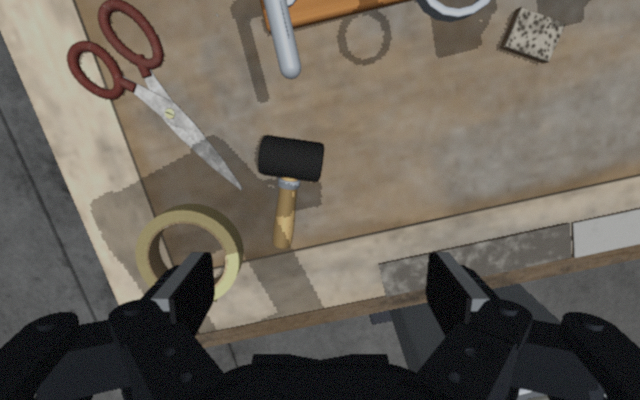

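View pics/s9c.png

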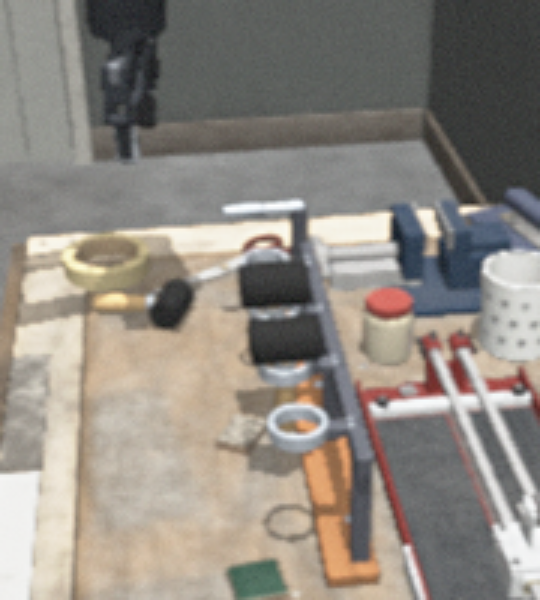

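The wrist picture shows mallet1's head at (291,158), clear of the scissors tip at (240,188). The side picture shows two mallets hung in ring2 and ring3. Now I'll grasp mallet1.

>>> carry_out(
  deltas=[
    {"x": 1.7, "y": -2.65, "z": 0, "rx": 0, "ry": 0, "rz": 0},
    {"x": 0, "y": 0, "z": 2, "rx": 0, "ry": 0, "rz": 0.072},
    {"x": 0, "y": 0, "z": 4, "rx": 0, "ry": 0, "rz": 0.072},
    {"x": 0, "y": 0, "z": 4, "rx": 0, "ry": 0, "rz": 0},
    {"x": 0, "y": 0, "z": 0, "rx": 0, "ry": 0, "rz": 0},
  ],
)

```text
t: 26.4
eef_pos: [0.4819, 0.2183, 0.116]
tcp_rot: [3.136, 0.008, -0.365]
force: [-1.6, -0.7, -1.3]
gripper_width: 0.997
grip_force: 0.0
```

```bash
python3 -W ignore -c "
from h import *
wrist('w6');go(.485,.2193,.0205,-.368)"
```

```text
net 0.79 [0.486 0.22  0.022]
 head [0.4844 0.2195] [58. 39.] 68.5 top 0.0389
 handle 3547 [0.4305 0.2444 0.0225] dir rad -0.266 line offset to head mm -16.0
t26.5 yaw -0.365 tool total cm x0.01 y-0.02 z10.26 in 3 rows; then rz 0.003 (1 rows)
```

>>> carry_out(
  deltas=[
    {"x": 0, "y": 0, "z": 4, "rx": 0, "ry": 0, "rz": 0},
    {"x": 0, "y": 0, "z": 4, "rx": 0, "ry": 0, "rz": 0},
    {"x": 0, "y": 0, "z": 2.2, "rx": 0, "ry": 0, "rz": 0},
    {"x": 0, "y": 0, "z": 0, "rx": 0, "ry": 0, "rz": 0},
  ],
)

```text
t: 26.83
eef_pos: [0.4844, 0.2189, 0.0193]
tcp_rot: [3.14, 0.002, -0.367]
force: [-0.1, -0.4, -1.2]
gripper_width: 1.003
grip_force: 0.0
```

>>> carry_out(
  deltas=[
    {"x": 0, "y": 0, "z": 0, "rx": 0, "ry": 0, "rz": 0},
    {"x": 0, "y": 0, "z": 0, "rx": 0, "ry": 0, "rz": 0},
    {"x": 0, "y": 0, "z": 0, "rx": 0, "ry": 0, "rz": 0},
    {"x": 0, "y": 0, "z": 0, "rx": 0, "ry": 0, "rz": 0},
    {"x": 0, "y": 0, "z": 0, "rx": 0, "ry": 0, "rz": 0},
  ],
  hand=1,
)

```text
t: 27.25
eef_pos: [0.4869, 0.2199, 0.0242]
tcp_rot: [-3.138, -0.004, -0.368]
force: [-1.3, 1.3, 12.3]
gripper_width: 0.666
grip_force: 61.5
```

>>> carry_out(
  deltas=[
    {"x": 0, "y": 0, "z": 0, "rx": 0, "ry": 0, "rz": 0},
    {"x": 0, "y": 0, "z": 0, "rx": 0, "ry": 0, "rz": 0},
    {"x": 0, "y": 0, "z": -3, "rx": 0, "ry": 0, "rz": 0},
    {"x": -2.5, "y": 0, "z": -3, "rx": 0, "ry": 0, "rz": 0},
    {"x": -2.5, "y": 0, "z": -3, "rx": 0, "ry": 0, "rz": 0},
  ],
)

```text
t: 27.67
eef_pos: [0.4387, 0.2371, 0.1138]
tcp_rot: [-3.14, -0.001, -0.369]
force: [0.5, 0.5, -0.7]
gripper_width: 0.668
grip_force: 66.5
```

>>> carry_out(
  deltas=[
    {"x": 0, "y": 0, "z": 0, "rx": 0, "ry": 0, "rz": -0.12},
    {"x": 0, "y": 0, "z": 0, "rx": 0, "ry": 0, "rz": -0.12},
    {"x": 0, "y": 0, "z": 0, "rx": 0, "ry": 0, "rz": -0.12},
    {"x": 0, "y": 0, "z": 0, "rx": 0, "ry": 0, "rz": -0.12},
    {"x": 0, "y": 0, "z": 0, "rx": 0, "ry": 0, "rz": -0.12},
  ],
)

```text
t: 28.08
eef_pos: [0.439, 0.2375, 0.1132]
tcp_rot: [-3.141, -0.003, 0.238]
force: [0.8, 0.2, -1.9]
gripper_width: 0.662
grip_force: 66.5
```

>>> carry_out(
  deltas=[
    {"x": 0, "y": 0, "z": 0, "rx": 0, "ry": 0, "rz": -0.12},
    {"x": 0, "y": 0, "z": 0, "rx": 0, "ry": 0, "rz": -0.12},
    {"x": 0, "y": 0, "z": 0, "rx": 0, "ry": 0, "rz": -0.12},
    {"x": 0, "y": 0, "z": 0, "rx": 0, "ry": 0, "rz": -0.12},
    {"x": 0, "y": 0, "z": 0, "rx": 0, "ry": 0, "rz": -0.12},
  ],
)

```text
t: 28.5
eef_pos: [0.439, 0.2374, 0.1131]
tcp_rot: [3.14, -0.003, 0.838]
force: [-0.6, -0.4, -1.8]
gripper_width: 0.666
grip_force: 66.5
```

>>> carry_out(
  deltas=[
    {"x": 0, "y": 0, "z": 0, "rx": 0, "ry": 0, "rz": -0.12},
    {"x": 0, "y": 0, "z": 0, "rx": 0, "ry": 0, "rz": -0.12},
    {"x": 0, "y": 0, "z": 0, "rx": 0, "ry": 0, "rz": -0.12},
    {"x": 0, "y": 0, "z": 0, "rx": 0, "ry": 0, "rz": -0.12},
    {"x": 0, "y": 0, "z": 0, "rx": 0, "ry": 0, "rz": -0.12},
  ],
)

```text
t: 28.92
eef_pos: [0.439, 0.2374, 0.1131]
tcp_rot: [3.139, -0.002, 1.438]
force: [-0.5, -1.1, -2.0]
gripper_width: 0.663
grip_force: 66.5
```

>>> carry_out(
  deltas=[
    {"x": 0, "y": 0, "z": 0, "rx": 0, "ry": 0, "rz": -0.12},
    {"x": 0, "y": 0, "z": 0, "rx": 0, "ry": 0, "rz": -0.03},
    {"x": 0, "y": 0, "z": 0, "rx": 0, "ry": 0, "rz": 0},
  ],
)

```text
t: 29.17
eef_pos: [0.439, 0.2374, 0.1129]
tcp_rot: [3.139, -0.001, 1.584]
force: [-1.1, 0.1, -2.5]
gripper_width: 0.664
grip_force: 66.5
```

```bash
python3 -W ignore -c "
from h import *
go(.43,.256,.107,1.583)"
```

```text
t29.2 yaw 1.584 tool total cm x1.87 y-0.88 z0.59 in 1 rows; then rz 0.001 (1 rows)
```

>>> carry_out(
  deltas=[
    {"x": 1.85, "y": 0, "z": 0.8, "rx": 0, "ry": 0, "rz": 0},
    {"x": 0, "y": 3.4, "z": 0, "rx": 0, "ry": 0, "rz": 0},
    {"x": 0, "y": 3.4, "z": 0, "rx": 0, "ry": 0, "rz": 0},
    {"x": 0, "y": 3.4, "z": 0, "rx": 0, "ry": 0, "rz": 0},
    {"x": 0, "y": 3.4, "z": 0, "rx": 0, "ry": 0, "rz": 0},
  ],
)

```text
t: 29.58
eef_pos: [0.5761, 0.2574, 0.1044]
tcp_rot: [3.14, -0.001, 1.58]
force: [0.2, 0.7, -1.2]
gripper_width: 0.665
grip_force: 66.5
```

>>> carry_out(
  deltas=[
    {"x": 0, "y": 0, "z": 0, "rx": 0, "ry": 0, "rz": 0},
    {"x": 0, "y": 0, "z": -1.8, "rx": 0, "ry": 0, "rz": 0},
    {"x": 0, "y": 0, "z": -1, "rx": 0, "ry": 0, "rz": 0},
    {"x": 0, "y": 0, "z": -0.9, "rx": 0, "ry": 0, "rz": 0},
    {"x": -0.1, "y": 0, "z": -0.8, "rx": 0, "ry": 0, "rz": 0},
  ],
)

```text
t: 30.0
eef_pos: [0.574, 0.2563, 0.149]
tcp_rot: [3.141, -0.0, 1.581]
force: [1.1, -2.2, -11.7]
gripper_width: 0.663
grip_force: 66.3
```

>>> carry_out(
  deltas=[
    {"x": -0.1, "y": 0, "z": -0.8, "rx": 0, "ry": 0, "rz": 0},
    {"x": -0.3, "y": 0, "z": -0.8, "rx": 0, "ry": 0, "rz": 0},
    {"x": -0.35, "y": 0, "z": -0.75, "rx": 0, "ry": 0, "rz": 0},
    {"x": -0.5, "y": 0, "z": -0.7, "rx": 0, "ry": 0, "rz": 0},
    {"x": -0.5, "y": 0, "z": -0.6, "rx": 0, "ry": 0, "rz": 0},
  ],
)

```text
t: 30.42
eef_pos: [0.5743, 0.2385, 0.1851]
tcp_rot: [3.141, -0.001, 1.582]
force: [0.3, 4.2, -11.6]
gripper_width: 0.665
grip_force: 65.8
```

>>> carry_out(
  deltas=[
    {"x": -0.65, "y": 0, "z": -0.5, "rx": 0, "ry": 0, "rz": 0},
    {"x": -0.7, "y": 0, "z": -0.5, "rx": 0, "ry": 0, "rz": 0},
    {"x": -0.75, "y": 0, "z": -0.3, "rx": 0, "ry": 0, "rz": 0},
    {"x": -0.8, "y": 0, "z": -0.3, "rx": 0, "ry": 0, "rz": 0},
    {"x": -0.1, "y": 0, "z": 0, "rx": 0, "ry": 0, "rz": 0},
  ],
)

```text
t: 30.83
eef_pos: [0.575, 0.2079, 0.2017]
tcp_rot: [3.14, -0.001, 1.581]
force: [-0.6, 9.1, -0.2]
gripper_width: 0.662
grip_force: 65.7
```

>>> carry_out(
  deltas=[
    {"x": -0.2, "y": 0, "z": 0, "rx": 0, "ry": 0, "rz": 0},
    {"x": 0.2, "y": 0, "z": -2, "rx": 0, "ry": 0, "rz": 0},
    {"x": 0, "y": 0, "z": -4, "rx": 0, "ry": 0, "rz": 0},
    {"x": 0, "y": 0, "z": -3, "rx": 0, "ry": 0, "rz": 0},
    {"x": 0, "y": 0, "z": 0, "rx": 0, "ry": 0, "rz": 0},
  ],
)

```text
t: 31.25
eef_pos: [0.5761, 0.2083, 0.2979]
tcp_rot: [3.132, -0.001, 1.581]
force: [0.0, 0.3, -0.3]
gripper_width: 0.66
grip_force: 73.9
```

```bash
python3 -W ignore -c "
from h import *
axis()"
```

```text
scene 287 axis at -60mm (mm) [1.3 1.3] slope dx/dz,dy/dz [0.034 0.216] at 0 [ 3.3 14.2] tip z -0.0932 tcp [0.5761 0.2083 0.2979]
side 124 axis at -60mm (mm) [1.4 4.6] slope dx/dz,dy/dz [0.01  0.273] at 0 [ 2.  20.9] tip z -0.0932 tcp [0.5761 0.2083 0.2979]
both 411 axis at -60mm (mm) [1.5 2.5] slope dx/dz,dy/dz [0.035 0.243] at 0 [ 3.6 17.1] tip z -0.0932 tcp [0.5761 0.2083 0.2979]
```

>>> carry_out(
  deltas=[
    {"x": -3.65, "y": -0.05, "z": 0, "rx": 0, "ry": 0, "rz": 0},
    {"x": -3.65, "y": -0.05, "z": 0, "rx": 0, "ry": 0, "rz": 0},
    {"x": -3.65, "y": -0.05, "z": 0, "rx": 0, "ry": 0, "rz": 0},
    {"x": -3.65, "y": -0.05, "z": 0, "rx": 0, "ry": 0, "rz": 0},
    {"x": -3.65, "y": -0.05, "z": 0, "rx": 0, "ry": 0, "rz": 0},
  ],
)

```text
t: 31.77
eef_pos: [0.5735, 0.0242, 0.2891]
tcp_rot: [-3.14, 0.0, 1.582]
force: [1.4, 0.3, -1.7]
gripper_width: 0.664
grip_force: 73.8
```

>>> carry_out(
  deltas=[
    {"x": -3.65, "y": -0.05, "z": 0, "rx": 0, "ry": 0, "rz": 0},
    {"x": -3.65, "y": -0.05, "z": 0, "rx": 0, "ry": 0, "rz": 0},
    {"x": -3.65, "y": -0.05, "z": 0, "rx": 0, "ry": 0, "rz": 0},
    {"x": -3.65, "y": -0.05, "z": 0, "rx": 0, "ry": 0, "rz": 0},
    {"x": -3.65, "y": -0.05, "z": 0, "rx": 0, "ry": 0, "rz": 0},
  ],
)

```text
t: 32.18
eef_pos: [0.5729, -0.1584, 0.2891]
tcp_rot: [-3.14, -0.0, 1.581]
force: [1.6, 0.5, -1.5]
gripper_width: 0.663
grip_force: 73.8
```

>>> carry_out(
  deltas=[
    {"x": -3.65, "y": -0.05, "z": 0, "rx": 0, "ry": 0, "rz": 0},
    {"x": 0, "y": 0, "z": 0, "rx": 0, "ry": 0.115, "rz": 0},
    {"x": 0, "y": 0, "z": 0, "rx": 0, "ry": 0.115, "rz": 0},
    {"x": 0, "y": 0, "z": 0, "rx": 0, "ry": 0, "rz": 0},
    {"x": 0, "y": 0, "z": 0, "rx": 0, "ry": 0, "rz": 0},
  ],
)

```text
t: 32.6
eef_pos: [0.5731, -0.1945, 0.2885]
tcp_rot: [-3.139, -0.229, 1.578]
force: [0.1, 0.7, -1.8]
gripper_width: 0.656
grip_force: 73.8
```

```bash
python3 -W ignore -c "
from h import *
axis();print(manip.state()['tcp_rot'])
c=look('scene')
find(c,'scene','ring1')"
```

```text
scene 158 axis at -60mm (mm) [ 0.6 14.6] slope dx/dz,dy/dz [0.053 0.015] at 0 [ 3.8 15.5] tip z -0.0903 tcp [ 0.5731 -0.1945  0.2885]
side 165 axis at -60mm (mm) [ 0.7 17.7] slope dx/dz,dy/dz [0.012 0.006] at 0 [ 1.4 18.1] tip z -0.0884 tcp [ 0.5731 -0.1945  0.2885]
both 323 axis at -60mm (mm) [ 1.6 17. ] slope dx/dz,dy/dz [0.029 0.006] at 0 [ 3.3 17.3] tip z -0.0903 tcp [ 0.5731 -0.1945  0.2885]
[-3.140784   -0.22731052  1.58168721]
scene tip_of ring1 0.96 [0.576 0.093 0.137] [265. 223.]
scene tip_of ring1 0.69 [ 0.572 -0.181  0.14 ] [360. 172.]
scene tip_of ring1 0.65 [0.575 0.004 0.134] [299. 206.]
scene tip_of ring1 0.62 [ 0.576 -0.087  0.13 ] [330. 190.]
```

>>> carry_out(
  deltas=[
    {"x": -0.57, "y": 0, "z": 2.43, "rx": 0, "ry": 0, "rz": 0},
    {"x": -0.57, "y": 0, "z": 2.43, "rx": 0, "ry": 0, "rz": 0},
    {"x": -0.57, "y": 0, "z": 2.43, "rx": 0, "ry": 0, "rz": 0},
    {"x": -0.57, "y": 0, "z": 2.43, "rx": 0, "ry": 0, "rz": 0},
    {"x": 0, "y": 0, "z": 0, "rx": 0, "ry": 0, "rz": 0},
  ],
)

```text
t: 33.22
eef_pos: [0.5723, -0.1912, 0.1861]
tcp_rot: [-3.136, -0.232, 1.582]
force: [-0.5, 0.9, -3.4]
gripper_width: 0.658
grip_force: 73.6
```

>>> carry_out(
  deltas=[
    {"x": -0.28, "y": 0, "z": 1.2, "rx": 0, "ry": 0, "rz": 0},
    {"x": -0.28, "y": 0, "z": 1.2, "rx": 0, "ry": 0, "rz": 0},
    {"x": 0, "y": 0, "z": 0, "rx": 0, "ry": 0, "rz": 0},
  ],
)

```text
t: 33.47
eef_pos: [0.5734, -0.1924, 0.1643]
tcp_rot: [-3.14, -0.23, 1.582]
force: [0.1, 0.3, -3.1]
gripper_width: 0.66
grip_force: 73.8
```

>>> carry_out(
  deltas=[
    {"x": -0.07, "y": 0, "z": 0.3, "rx": 0, "ry": 0, "rz": 0},
    {"x": 0, "y": 0, "z": 0, "rx": 0, "ry": 0, "rz": 0},
  ],
)

```text
t: 33.63
eef_pos: [0.5738, -0.193, 0.1629]
tcp_rot: [3.141, -0.23, 1.582]
force: [0.5, 0.1, -0.7]
gripper_width: 0.661
grip_force: 73.8
```

>>> carry_out(
  deltas=[
    {"x": -0.07, "y": 0, "z": 0.3, "rx": 0, "ry": 0, "rz": 0},
    {"x": 0, "y": 0, "z": 0, "rx": 0, "ry": 0, "rz": 0},
  ],
)

```text
t: 33.8
eef_pos: [0.5737, -0.193, 0.1596]
tcp_rot: [3.141, -0.23, 1.582]
force: [-0.7, -0.1, -2.3]
gripper_width: 0.661
grip_force: 73.8
```

>>> carry_out(
  deltas=[
    {"x": -0.07, "y": 0, "z": 0.3, "rx": 0, "ry": 0, "rz": 0},
    {"x": 0, "y": 0, "z": 0, "rx": 0, "ry": 0, "rz": 0},
  ],
)

```text
t: 33.97
eef_pos: [0.5736, -0.1929, 0.1561]
tcp_rot: [-3.141, -0.23, 1.582]
force: [0.0, -0.4, -2.4]
gripper_width: 0.662
grip_force: 73.8
```

>>> carry_out(
  deltas=[
    {"x": -0.05, "y": 0, "z": 0.2, "rx": 0, "ry": 0, "rz": 0},
    {"x": 0, "y": 0, "z": 0, "rx": 0, "ry": 0, "rz": 0},
  ],
)

```text
t: 34.13
eef_pos: [0.5736, -0.1929, 0.1541]
tcp_rot: [-3.141, -0.23, 1.582]
force: [-0.4, 0.3, -1.4]
gripper_width: 0.66
grip_force: 73.8
```

>>> carry_out(
  deltas=[
    {"x": -0.03, "y": 0, "z": 0.15, "rx": 0, "ry": 0, "rz": 0},
    {"x": 0, "y": 0, "z": 0, "rx": 0, "ry": 0, "rz": 0},
  ],
)

```text
t: 34.3
eef_pos: [0.5737, -0.193, 0.1536]
tcp_rot: [3.141, -0.23, 1.582]
force: [-3.8, -0.3, 6.9]
gripper_width: 0.655
grip_force: 74.9
```

It is seated. I'll release, retreat clear and check.

>>> carry_out(
  deltas=[
    {"x": 0, "y": 0, "z": 0, "rx": 0, "ry": 0, "rz": 0},
    {"x": 0, "y": 0, "z": 0, "rx": 0, "ry": 0, "rz": 0},
    {"x": 0, "y": 0, "z": 0, "rx": 0, "ry": 0, "rz": 0},
    {"x": 0, "y": 0, "z": 0, "rx": 0, "ry": 0, "rz": 0},
    {"x": 0, "y": 0, "z": 0, "rx": 0, "ry": 0, "rz": 0},
  ],
  hand=-1,
)

```text
t: 34.72
eef_pos: [0.5737, -0.1928, 0.1528]
tcp_rot: [-3.142, -0.23, 1.582]
force: [-1.2, 0.1, 0.0]
gripper_width: 1.0
grip_force: 0.0
```

>>> carry_out(
  deltas=[
    {"x": 0.7, "y": 0, "z": -3, "rx": 0, "ry": 0, "rz": 0},
    {"x": 0.9, "y": 0, "z": -3.9, "rx": 0, "ry": 0, "rz": 0},
    {"x": 0.9, "y": 0, "z": -3.9, "rx": 0, "ry": 0, "rz": 0},
    {"x": 0, "y": 0, "z": 0, "rx": 0, "ry": -0.115, "rz": 0},
    {"x": 0, "y": 0, "z": 0, "rx": 0, "ry": -0.115, "rz": 0},
  ],
)

```text
t: 35.13
eef_pos: [0.5743, -0.195, 0.2664]
tcp_rot: [3.137, 0.006, 1.58]
force: [0.6, 0.3, -1.0]
gripper_width: 1.0
grip_force: 0.0
```

>>> carry_out(
  deltas=[
    {"x": 0, "y": -4, "z": 0, "rx": 0, "ry": 0, "rz": 0},
    {"x": 0, "y": -4, "z": 0, "rx": 0, "ry": 0, "rz": 0},
    {"x": -4, "y": -1, "z": 0, "rx": 0, "ry": 0, "rz": 0},
    {"x": -4, "y": 0, "z": 0, "rx": 0, "ry": 0, "rz": 0},
    {"x": -4, "y": 0, "z": 0, "rx": 0, "ry": 0, "rz": 0},
  ],
)

```text
t: 35.55
eef_pos: [0.4841, -0.3151, 0.2648]
tcp_rot: [3.14, 0.001, 1.583]
force: [1.8, 0.5, 0.1]
gripper_width: 1.001
grip_force: 0.0
```

>>> carry_out(
  deltas=[
    {"x": -4, "y": 0, "z": 0, "rx": 0, "ry": 0, "rz": 0},
    {"x": -4, "y": 0, "z": 0, "rx": 0, "ry": 0, "rz": 0},
    {"x": 0, "y": 0, "z": 0, "rx": 0, "ry": 0, "rz": 0},
  ],
)

```text
t: 35.8
eef_pos: [0.4847, -0.3999, 0.2622]
tcp_rot: [-3.14, 0.0, 1.578]
force: [-0.6, -0.2, -0.2]
gripper_width: 1.001
grip_force: 0.0
```

```bash
python3 -W ignore -c "
from h import *
a=look('side')
for n in('mallet1','glaze_jar'): find(a,'side',n)
b=look('scene')
find(b,'scene','mallet1')
cv2.imwrite('pics/fin.png',np.vstack([cv2.resize(a['pixels'][80:300,200:560,::-1],(500,300)),cv2.resize(b['pixels'][130:390,130:550,::-1],(500,300))]))"
```

```text
side tip_of mallet1 0.79 [ 0.577 -0.174  0.155] [320. 212.]
side tip_of mallet1 0.64 [0.577 0.006 0.151] [311. 176.]
side tip_of mallet1 0.49 [ 0.571 -0.092  0.155] [313. 194.]
side tip_of glaze_jar 0.8 [0.703 0.113 0.001] [348. 197.]
scene tip_of mallet1 0.95 [ 0.573 -0.175  0.154] [358. 167.]
scene tip_of mallet1 0.64 [ 0.575 -0.09   0.157] [331. 179.]
```

View pics/fin.png

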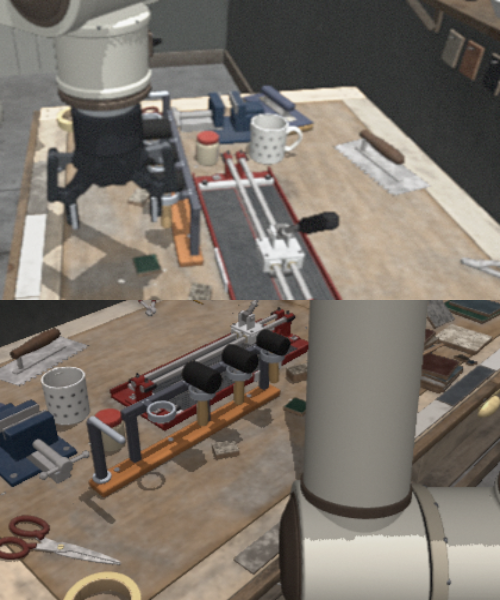

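All three mallets hang in rings 2, 3 and 4, with heads in the lower picture at (202,377), (240,360) and (273,344). The jar has not moved, and no fourth mallet shows in any view.

```bash
python3 -c "
from h import *
print(manip.job_done())"
```

```text
the job is handed in; nothing more can be done
None
```

I hung the three mallets on the bench in rings 2, 3 and 4, left the glaze jar where it stood, saw no fourth mallet in any camera view, and handed the job in at about 36 s on the robot's clock.

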